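Lay a place at the conveyor sushi counter

TASK

Lay the place mat for the next guest (left, near and far as seen from the robot): white soy dish in the middle of the far left quarter, long side left to right, green teacup in the middle of the far right quarter, blue chopstick rest in line in front of the dish, its middle 35 mm in from the near edge, pointing fore and aft, and the chopsticks along the near edge, centred left to right, their red-banded sleeve end to the left on the rest and the bare end on the mat. Stand the brown soy bottle back in the condiment row, midway between the ginger box and the white tea canister and in line with them. Keep bottle and cup upright, and leave the canister, the toothpick holder and the green vinegar bottle where they stand.

Things in the scene. Friction and masses are not known exactly. Their poses are not given: they have to be found in the camera images.
- mat: Fixed flat place mat, red with a black border, 200 mm fore-aft (its x), 300 mm left-right (y), 5 mm thick. Origin: centre of its underside; +x to its far edge, +y to its left. Places from its centre: dish 50 mm far, 75 mm left; cup 50 mm far, 75 mm right; middle of the rest 65 mm near, 75 mm left; middle of the chopsticks 65 mm near.
- ginger_box: Fixed black ginger box, red lid rim, steel tongs standing in it, at the back. 110 mm fore-aft (x), 180 mm left-right (y; lid rim 186), 85 mm high, tongs to 150. Origin: centre of its underside. The tea canister stands on the line of its y axis, left or right of it (varies), with a free gap of 125 to 140 mm between them for the soy bottle.
- tea_can: White round tea-powder canister with a dark printed pattern and a green flap on the lid, 62 mm diameter, 102 mm high, loose, stays where it is. Origin: centre of its underside, z up.
- soy_bottle_center (a point): Dark brown round soy bottle with a white label, black cap and red ring. Body 56 mm diameter up to 66 mm high, then a shoulder; cap 44 mm diameter from 82 mm to the top at 100 mm. About 0.24 kg. Point: on its axis half-way up, 50 mm above its underside; z up.
- teacup_center (a point): Pale green teacup without handle, open at the top, 78 mm high, 46 mm diameter at the foot, 62 mm at 35 mm height, 64 mm at the rim. About 0.19 kg. Point: on its axis half-way up, 39 mm above its underside; z up.
- soy_dish_center (a point): White rectangular soy dish with an indigo bottom, 60 mm along its x, 84 mm along its y (long side), 20 mm high, walls 5 mm. About 0.09 kg. Point: its centre, 10 mm above its underside; z up.
- chopstick_rest_center (a point): Indigo blue chopstick rest with white lines on its raised ends, 56 mm along its x, 18 mm along its y; 10 mm high and flat over its middle 44 mm, end lips 6 mm wide and 13.5 mm high. 30 g. Point: its middle, 5 mm above its underside; z up. Laid with its length (x) fore-aft on the mat.
- chopsticks_center (a point): Wooden chopsticks in a white paper sleeve, one stiff piece 210 mm long (x), 24 mm wide (y), 8 mm thick, 20 g. The sleeve covers the +x end (red band near it); the last 65 mm at -x are two bare sticks. Point: its middle (balances within 10 mm of it), 4 mm above the underside; z up. Sleeve on the rest, between its lips, and bare end on the mat, it slopes about 3.4 degrees.
- toothpicks: Bystander: round wooden toothpick holder, 42 mm diameter, 45 mm high, toothpicks to 63 mm, loose. Origin: centre of its underside.
- vinegar_bottle: Bystander: green glass bottle with a yellow label and yellow cap, 52 mm diameter, 122 mm high, loose. Origin: centre of its underside.
There are look-alikes about, which are no part of the job. Leave any pink look-alike of the part that bears teacup_center alone. There is more than one size of the part that bears chopsticks_center; the job needs the smaller.

How it is judged (in metres and radians):
At the end, for the whole second after the job is handed in: Rest, dish and cup within 15 mm of their places on the mat (each axis), straight to 0.25 rad; chopsticks within 18 mm and 0.15 rad, sleeve end on the rest, bare end on the mat; bottle upright, 15 mm clear of box and canister and within 20 mm of their line; all at rest (x of chopstick_rest_center in the frame of mat between -0.08 and -0.05 m and y of chopstick_rest_center in the frame of mat between 0.06 and 0.09 m and angle between the x axis of chopstick_rest_center and the x axis of mat, either way round below 0.25 rad and height (world z) of chopstick_rest_center below 0.015 m and x of chopsticks_center in the frame of mat between -0.083 and -0.047 m and y of chopsticks_center in the frame of mat between -0.018 and 0.018 m and angle between the x axis of chopsticks_center and the y axis of mat, either way round below 0.15 rad and x of chopstick_rest_center in the frame of chopsticks_center between 0.05 and 0.1 m and y of chopstick_rest_center in the frame of chopsticks_center between -0.014 and 0.014 m and angle between chopsticks_center's own x axis and vertical between 1.47 and 1.545 rad and x of soy_dish_center in the frame of mat between 0.035 and 0.065 m and y of soy_dish_center in the frame of mat between 0.06 and 0.09 m and angle between the y axis of soy_dish_center and the y axis of mat, either way round below 0.25 rad and height (world z) of soy_dish_center below 0.02 m and angle between soy_dish_center's own z axis and vertical below 0.08 rad and x of teacup_center in the frame of mat between 0.035 and 0.065 m and y of teacup_center in the frame of mat between -0.09 and -0.06 m and angle between each of teacup_center, soy_bottle_center's own z axis and vertical below 0.1 rad and height (world z) of teacup_center between 0.038 and 0.05 m and (y of soy_bottle_center in the frame of ginger_box between 0.136 and 0.19 m or y of soy_bottle_center in the frame of ginger_box between -0.19 and -0.136 m) and x of soy_bottle_center in the frame of ginger_box between -0.02 and 0.02 m and horizontal distance between soy_bottle_center and tea_can between 0.074 and 0.135 m and height (world z) of soy_bottle_center below 0.056 m and linear speed of each of chopstick_rest, chopsticks, soy_dish, teacup, soy_bottle below 0.02 m/s); the robot touches nothing.
It fails at once if the soy bottle is tipped (angle between soy_bottle_center's own z axis and vertical above 0.5 rad).
It fails at once if the teacup is tipped (angle between teacup_center's own z axis and vertical above 0.5 rad).
It fails at once if the tea canister is moved by more than 15 mm (distance of tea_can from where it was at the start of the episode above 0.015 m).
It fails at once if the toothpick holder is moved by more than 15 mm (distance of toothpicks from where it was at the start of the episode above 0.015 m).
It fails at once if the vinegar bottle is moved by more than 15 mm (distance of vinegar_bottle from where it was at the start of the episode above 0.015 m).
It also fails if it takes over 120 s, if anything falls off the work surface, if the arm or the gripper's body presses on something with over 40 N, if the wrist force passes 120 N, or if a joint passes its speed limit or range.

ROBOT

A 6-joint arm with a two-finger parallel gripper is mounted at the origin on the work surface. World frame = base frame: x ahead of the robot, y to its left, z up, the work surface at z = 0. Lengths are in mm, angles in rad, forces in N, time in s.
With the tool pointing down it reaches from about 300 to 775 mm from the base axis. Payload 14.6 kg.
Tool frame: the origin (TCP) lies between the finger pads; the fingertips stand manip.finger_overhang ahead of it and the grasp point (between the pads) lies 2 mm behind it (manip.finger_overhang is the distance from the TCP to the fingertips, in mm); z points along the fingers, y is the direction in which the jaws open and shut (so a half turn about z gives the same grasp; the last joint's range is limited). The gripper opens to 94 mm and grips with 3 to 60 N. Pads are 16 mm wide; open, the fingers measure 119 mm over their backs; the gripper's body (75 mm by 177 mm) begins 78 mm behind the grasp point.
Start: joints at [1.186, 0.3, 1.521, -0, 1.321, -0.067], TCP at [171.86, 522.45, 222.446] pointing down, gripper open.
Joint ranges: [-3.03, 3.03], [-0.79, 2.21], [0.23, 2.52], [-1.04, 4.18], [0, 3.07], [-2.55, 2.55]. Speed limits (rad/s): [2.22, 2.22, 2.57, 3.14, 3.14, 3.14].

INTERFACE

Orientations are given as [roll, pitch, yaw] about the fixed x, y, z axes, in that order (R = Rz(yaw) Ry(pitch) Rx(roll)).
In Python, from cell import manip gives the robot as it stands.
- The arm moves only by the tool drive_tool, never from a script. Its argument "steps" is a list of rows, each an object with "delta_pos": the shift along the world's x, y, z in mm, a list of three; "yaw": the turn about the world's z in rad; "hand": the finger opening in mm, from 0 to 94. A call has 1 to 5 rows; each row shifts and turns the commanded pose from where the row before left it; what a row does not reach is not made up. A row lasts 1/12 s, in which the tool goes at most 41.7 mm and 7.16 degrees, less where a joint would pass 70% of its speed; a pose out of reach is approached as far as the arm can. A call is refused whole if a number of a shift passes 41.7 or a number of a turn 0.125, either way. A call with a gripper value outside its range is refused whole. The fingers move at their own pace and stop on an object; "squeeze" is the grip in N (left out, the last holds). Time passes only in rows, so rows that do not move let the fingers close. It gives the time, the measured TCP pose, the force and the opening at its end, in the units of the state.
- manip.read_state(): the state, without advancing time (a new reading comes with each control period).
- manip.camera(name): name is "scene" or "top" or "wrist"; returns a dict with "frame" (400x640x3 uint8, red, green, blue), "range_z" (400x640 float32, mm along the optical axis (not along the pixel's ray), 0 where there is no reading), "intrinsics" (3x3 intrinsics, pixels), "position" and "attitude" of the camera in the world. Camera axes: x right, y down, z forward; pixel columns grow to the right and rows downward; lengths in mm; the calibration is good to about 2 mm. A picture is of the moment at which its call begins.
- manip.sign_off(): hands the job in, once; it reports no verdict.
The state is a dict: "clock": time; "joints": joint angles; "qd": joint speeds; "effort": joint torques, N m; "eef_pos": TCP position; "eef_rot": TCP orientation; "wrist_force": force on the tool from outside, world axes, zero at the start; "moment": the same for the moment, N m; "finger_gap": finger opening in mm.
Only numpy, scipy, OpenCV 4.12 (cv2) and the standard library are available. Lean on these libraries where they do the work, as an engineer would, in place of code of your own. Each camera call takes 0.05 s, during which the arm holds its last target.

## Working session

There is one attempt and no reset: what is moved stays moved. The work goes in short steps, Python scripts to look and compute and a tool call to move; the robot and the scene stay as the last step left them, time stands still between calls to the robot, and variables do not carry over. Pictures are saved under pics/ and viewed, and the job is handed in when it is done.

Besides the shell and the picture viewer there is one more tool, called after "Emit:" in YAML: its name, and indented under it one key for each argument. drive_tool: Moves the arm, as the interface text tells. Its arguments: {"type":"object","properties":{"steps":{"type":"array"},"squeeze":{"type":"number"}},"required":["steps"]}

```bash
mkdir -p pics; ls; cat > h.py <<'E'
from cell import manip
import numpy as np, cv2
def snap(n,f):
    c=manip.camera(n); cv2.imwrite('pics/'+f+'.png',c['frame'][:,:,::-1]); np.savez('pics/'+f+'.npz',**{k:np.asarray(v) for k,v in c.items()}); return c
def load(f): return np.load('pics/'+f+'.npz')
E
python3 - <<'E'
from h import *
print(manip.read_state(), manip.finger_overhang)
for n in ['scene','top','wrist']:
    c=snap(n,n+'0'); print(n,c['intrinsics'],c['position'],c['attitude'])
E
```

```text
pics
{'clock': 0.0, 'joints': array([ 1.18636132e+00,  3.00475974e-01,  1.52158742e+00, -1.44156036e-05,
        1.32067824e+00, -6.66176652e-02]), 'qd': array([-1.65782395e-04, -2.02009088e-03,  6.33170438e-04, -9.31277045e-04,
       -9.74463198e-05, -1.81374307e-03]), 'effort': array([ 1.86641641e-04, -5.31804943e+01, -3.52735984e+01,  7.08134053e-02,
        2.44095846e-02, -1.30118678e-04]), 'eef_pos': array([171.79655949, 522.22708706, 221.88095778]), 'eef_rot': array([-3.14044529e+00, -6.25542642e-05,  2.82377885e+00]), 'wrist_force': array([ 0.02150718, -0.90343959,  0.32766103]), 'moment': array([ 0.01900532,  0.00709969, -0.04329712]), 'finger_gap': 93.86738998347067} 17.0
scene [[381.23165252   0.         322.35621612]
 [  0.         381.23165252 196.30172466]
 [  0.           0.           1.        ]] [1157.82925975   10.5908059   919.03177685] [-2.44590525  0.00770821  1.59679481]
top [[397.55297412   0.         320.96633135]
 [  0.         397.55297412 201.03276253]
 [  0.           0.           1.        ]] [ 314.64700774  -17.43798657 1071.57473189] [-3.02625865  0.00796435 -1.56075532]
wrist [[347.1130661    0.         316.44746632]
 [  0.         347.1130661  197.53147848]
 [  0.           0.           1.        ]] [ 94.09054221 547.62303432 383.21296064] [2.85629557e+00 1.35012942e-03 1.25357703e+00]
```

View pics/scene0.png

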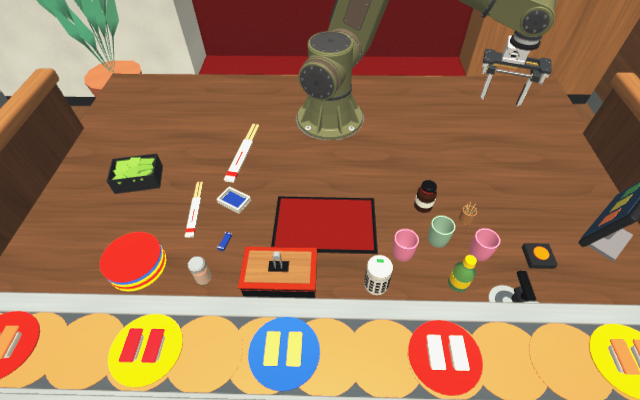

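View pics/top0.png

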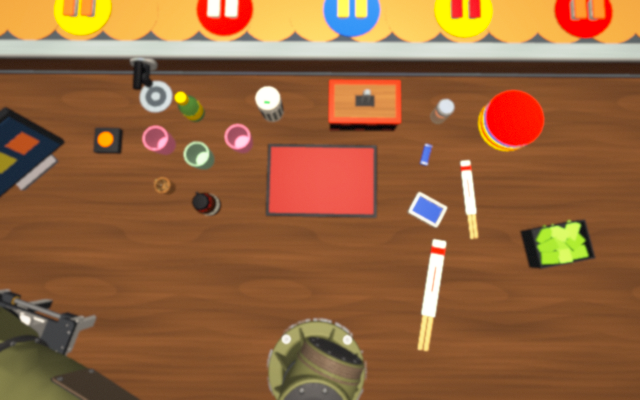

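View pics/wrist0.png

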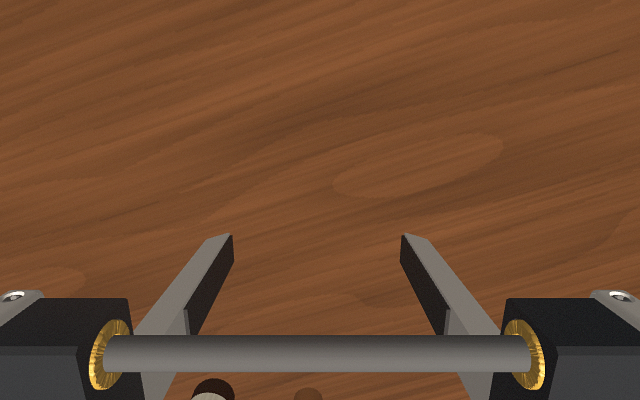

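```bash
cat >> h.py <<'E'
from scipy.spatial.transform import Rotation as R
def cloud(c):
    K=c['intrinsics']; z=c['range_z'].astype(float); h,w=z.shape
    u,v=np.meshgrid(np.arange(w),np.arange(h))
    P=np.stack([(u-K[0,2])/K[0,0]*z,(v-K[1,2])/K[1,1]*z,z],-1)
    M=R.from_euler('xyz',c['attitude']).as_matrix()
    return P@M.T+c['position'], z>0
def pix(c,u,v,zw):
    K=c['intrinsics'];M=R.from_euler('xyz',c['attitude']).as_matrix()
    d=M@np.array([(u-K[0,2])/K[0,0],(v-K[1,2])/K[1,1],1]); p=c['position']
    return p+d*(zw-p[2])/d[2]
def rect(P,m):
    (a,b),(w,h),t=cv2.minAreaRect(P[m][:,:2].astype(np.float32)); return np.round([a,b,w,h,t],1), m.sum()
E
python3 - <<'E'
from h import *
c=load('top0');P,ok=cloud(c)
hsv=cv2.cvtColor(c['frame'],cv2.COLOR_RGB2HSV)
for (u,v) in [(100,200),(322,180),(540,300),(250,240)]: print('table/mat',u,v,P[v,u].round(1))
def win(u0,u1,v0,v1):
    m=np.zeros(ok.shape,bool);m[v0:v1,u0:u1]=1;return m&ok
Z=P[...,2]
names=dict(mat=(255,385,135,225),box=(322,408,75,130),can=(252,290,80,122),bottle=(188,225,188,220),gcup=(180,215,138,170),rest=(415,438,140,168),dish=(405,452,190,230),chop=(455,485,155,242),chopL=(412,450,235,355),toot=(150,176,174,198),vin=(172,207,88,124),pinkR=(222,254,120,153))
for k,b in names.items():
    m=win(*b)
    zs=Z[m]; top=np.percentile(zs,99)
    print(k,'zmax',top.round(1),np.percentile(zs,[5,50,95]).round(1))
    for lo in ([3,6] if top<30 else [8,top-12]):
        print('   >',round(lo,1),rect(P,m&(Z>lo)), 'mean',P[m&(Z>lo)].mean(0).round(1))
f=c['frame'][:,:,::-1]
for n,(u0,u1,v0,v1),s in [('a',(130,290,75,220),5),('b',(400,500,135,250),5),('m',(255,415,75,225),5)]:
    cv2.imwrite(f'pics/crop_{n}.png',cv2.resize(f[v0:v1,u0:u1],None,fx=s,fy=s if (v1-v0)*s<=600 else 4,interpolation=cv2.INTER_CUBIC)[:600])
E
```

```text
table/mat 100 200 [436.1 595.4  -0.9]
table/mat 322 180 [ 4.965e+02 -9.900e+00  3.000e-01]
table/mat 540 300 [ 182.2 -585.8   -0.6]
table/mat 250 240 [331.6 181.8   0.9]
mat zmax 7.3 [-3.8  1.9  5.9]
   > 3 (array([500. ,  -0.5, 243.9, 344. ,   2.3]), np.int64(4084)) mean [493.4  -5.8   4.6]
   > 6 (array([494.2,  -5.6, 296. , 197.5,  89.7]), np.int64(548)) mean [493.6  -4.7   6.8]
box zmax 130.7 [-3.4 82.7 87.1]
   > 8 (array([ 709.9, -124.3,  234.7,  159.3,   89.9]), np.int64(3630)) mean [ 683.4 -116.1   78.7]
   > 118.7 (array([ 688.7, -116.6,   18.2,   13.8,   85.9]), np.int64(59)) mean [ 687.5 -115.5  137.4]
can zmax 103.0 [ -4.7   1.  101.6]
   > 8 (array([687.6, 131.4,  61.6,  61.4,  59.4]), np.int64(709)) mean [680.1 128.3  82.8]
   > 91.0 (array([688.7, 131.5,  60.4,  59.6,  59.4]), np.int64(459)) mean [687.4 131.2  99.5]
bottle zmax 101.0 [-4.6  0.9 99.2]
   > 8 (array([422. , 288.8,  54.2,  50.3,   0.9]), np.int64(522)) mean [420.1 283.   75.9]
   > 89.0 (array([423. , 291.1,  42.8,  43.1,  70.8]), np.int64(255)) mean [423.1 290.7  97.3]
gcup zmax 78.6 [-4.4  5.  76. ]
   
[... 1074 characters left out ...]
nt64(1235)) mean [ 201.5 -297.3    9.3]
toot zmax 59.2 [-4.2  0.7 45.1]
   > 8 (array([471.3, 410.5,  40.7,  39.6,  61.6]), np.int64(244)) mean [470.7 409.6  33.3]
   > 47.2 (array([470.9, 410.5,  28.6,  29.2,  10.3]), np.int64(21)) mean [471.6 409.   55.4]
vin zmax 122.2 [ -4.6   0.6 118.9]
   > 8 (array([676.6, 343.2,  42.3,  52.5,  33.1]), np.int64(543)) mean [672.6 337.6  73.5]
   > 110.2 (array([680.8, 345.6,  26.2,  24.5,  80.4]), np.int64(107)) mean [680.1 344.3 118.8]
pinkR zmax 78.7 [-4.2  4.7 76.3]
   > 8 (array([594.6, 209.9,  63. ,  62.1,   2.7]), np.int64(471)) mean [597.4 212.8  51.6]
   > 66.7 (array([594.6, 210. ,  62.6,  62.3,   4.5]), np.int64(163)) mean [594.9 209.7  74.6]
```

```bash
python3 - <<'E'
from h import *
for a in 'abm': print(cv2.imread(f'pics/crop_{a}.png').shape)
E
```

```text
(580, 800, 3)
(575, 500, 3)
(600, 800, 3)
```

View pics/crop_a.png

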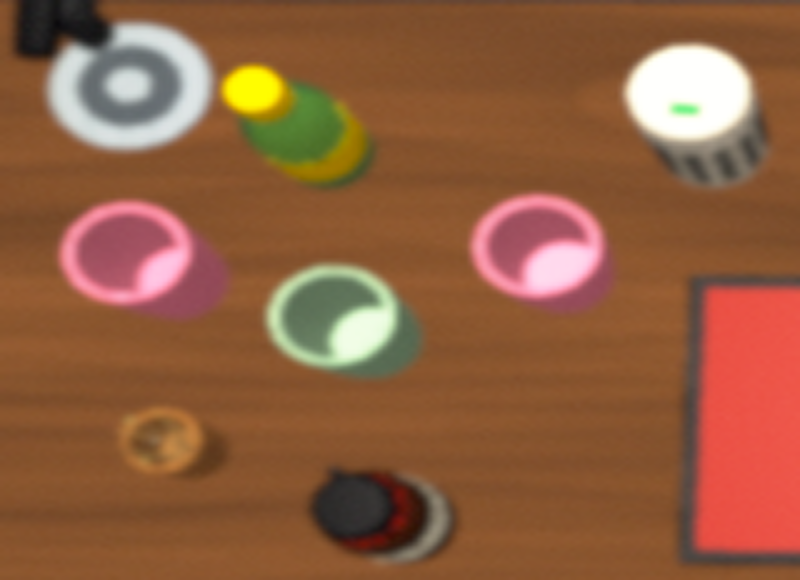

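View pics/crop_b.png

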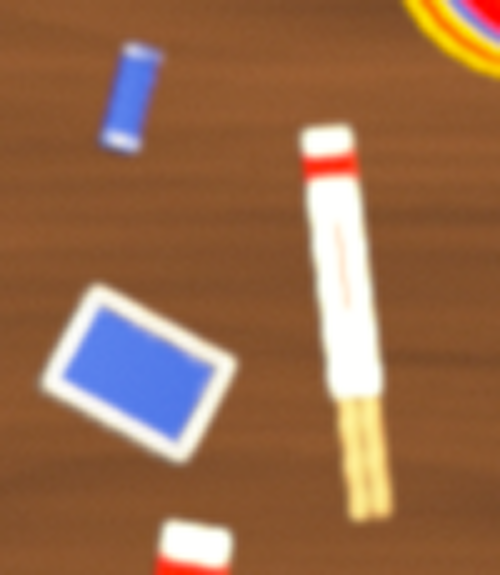

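View pics/crop_m.png

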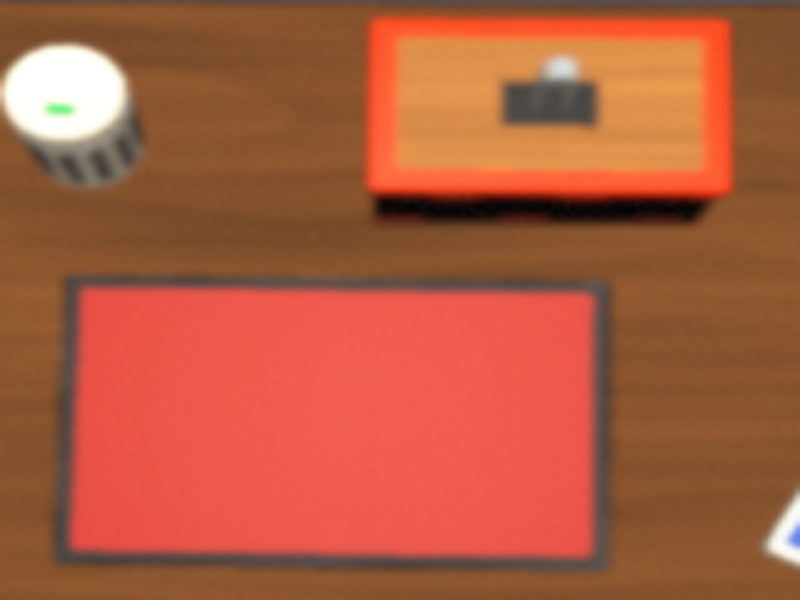

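```bash
python3 - <<'E'
from h import *
c=load('top0')
f=c['frame'][:,:,::-1]
def q(l,z):
    p=np.array([pix(c,u,v,z)[:2] for u,v in l]);print(p.round(1).tolist(),'mean',p.mean(0).round(1));
    print(' edges',[(np.linalg.norm(p[(i+1)%4]-p[i]).round(1),np.degrees(np.arctan2(*(p[(i+1)%4]-p[i])[::-1])).round(1)) for i in range(4)])
q([(268.2,144.5),(377,146),(376.4,217.5),(266,215.5)],5)
# red area via mask
hsv=cv2.cvtColor(c['frame'],cv2.COLOR_RGB2HSV)
m=(((hsv[...,0]<6)|(hsv[...,0]>174))&(hsv[...,1]>120)&(hsv[...,2]>150)).astype(np.uint8);m[:,:262]=0;m[:,382:]=0;m[:135]=0;m[222:]=0
cn=max(cv2.findContours(m,0,1)[0],key=cv2.contourArea).reshape(-1,2)
W=np.array([pix(c,u,v,5)[:2] for u,v in cn],np.float32);print('red',cv2.minAreaRect(W))
q([(329,79.25),(401.2,79.25),(401.4,123),(328.6,122.5)],85)
P,ok=cloud(c);Z=P[...,2];m=np.zeros(ok.shape,bool);m[75:130,320:410]=1;m&=(Z>76)&(Z<95)
print('boxtop',rect(P,m))
s=load('scene0')
f=s['frame'][:,:,::-1]
cv2.imwrite('pics/crop_s.png',cv2.resize(f[180:300,130:400],None,fx=2.9,fy=2.9,interpolation=cv2.INTER_CUBIC))
cv2.imwrite('pics/crop_s2.png',cv2.resize(f[170:300,350:510],None,fx=4.5,fy=4.5,interpolation=cv2.INTER_CUBIC))
E
```

```text
[[593.2, 138.9], [591.4, -159.8], [395.0, -157.0], [397.6, 139.9]] mean [494.3  -9.5]
 edges [(np.float64(298.7), np.float64(-90.4)), (np.float64(196.5), np.float64(179.2)), (np.float64(296.9), np.float64(89.5)), (np.float64(195.7), np.float64(-0.3))]
red ((496.5327453613281, -7.683349609375), (281.8353271484375, 183.03138732910156), 89.56260681152344)
[[746.5, -26.1], [747.8, -212.7], [631.2, -211.7], [631.1, -25.9]] mean [ 689.2 -119.1]
 edges [(np.float64(186.7), np.float64(-89.6)), (np.float64(116.6), np.float64(179.5)), (np.float64(185.8), np.float64(90.0)), (np.float64(115.4), np.float64(-0.1))]
boxtop (array([ 688.9, -116.8,  186.4,  117.2,   89.9]), np.int64(3065))
```

View pics/crop_s.png

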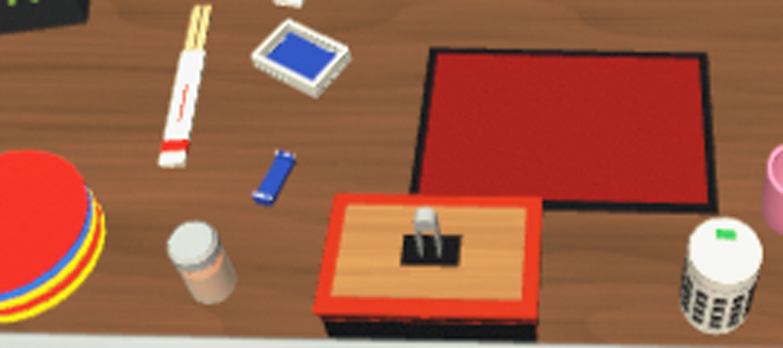

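```bash
python3 - <<'E'
from h import *
c=load('top0');P,ok=cloud(c)
for v in [50,60,66,70,73,76]: print(v,[P[v,u].round(0).tolist() for u in (300,315)])
s=load('scene0');P2,o2=cloud(s);Z=P2[...,2]
# scene-camera cross-check
for k,(x,y,r,lo) in dict(bottle=(423,291,40,88),cup=(548,314,45,68),can=(688,131,45,92),box=(689,-117,120,78),rest=(568,-290,40,6),dish=(416,-289,60,8),chop=(446,-405,110,5)).items():
    m=o2&(np.hypot(P2[...,0]-x,P2[...,1]-y)<r)&(Z>lo)
    print(k,rect(P2,m),P2[m].mean(0).round(1))
hsv=cv2.cvtColor(c['frame'],cv2.COLOR_RGB2HSV)
for k,(u0,u1,v0,v1),z in [('rest',(415,438,140,168),10),('dish',(405,452,190,230),18),('chop',(455,485,155,242),8)]:
    sub=hsv[v0:v1,u0:u1]; m=((sub[...,2]>165) | ((sub[...,0]>100)&(sub[...,0]<130))).astype(np.uint8)
    cn=max(cv2.findContours(m,0,1)[0],key=cv2.contourArea).reshape(-1,2)+[u0,v0]
    print(k,cv2.minAreaRect(np.array([pix(c,u,v,z)[:2] for u,v in cn],np.float32)))
E
```

```text
50 [[806.0, 48.0, 123.0], [805.0, 10.0, 125.0]]
60 [[794.0, 49.0, 94.0], [793.0, 11.0, 96.0]]
66 [[794.0, 51.0, 61.0], [795.0, 11.0, 58.0]]
70 [[795.0, 53.0, 33.0], [794.0, 12.0, 36.0]]
73 [[793.0, 54.0, 18.0], [792.0, 12.0, 21.0]]
76 [[793.0, 55.0, -1.0], [794.0, 13.0, -1.0]]
bottle (array([426.6, 291.1,  43. ,  42. ,  86.7]), np.int64(171)) [429.3 290.1  97.5]
cup (array([549.9, 313.7,  62.3,  62.9,  53.2]), np.int64(176)) [550.  313.6  74.7]
can (array([691.1, 131.5,  59.9,  59.8,  46.2]), np.int64(474)) [693.7 131.  100.7]
box (array([ 719.8, -116.9,  185.7,  177.8,   89.6]), np.int64(3495)) [ 705.3 -115.9   90.2]
rest (array([ 568.8, -289.3,   19.8,   57.1,   73.4]), np.int64(119)) [ 569.2 -289.8    9.8]
dish (array([ 418.3, -290.1,   87. ,   62.5,   61.7]), np.int64(250)) [ 418.7 -289.    15.6]
chop (array([ 445.2, -356.6,  210.4,  123.1,    4.5]), np.int64(498)) [ 450.2 -381.1    8.7]
rest ((568.9794921875, -290.7868957519531), (20.01019287109375, 57.540138244628906), 76.16114044189453)
dish ((417.3035583496094, -290.6796875), (90.84452819824219, 67.36669921875), 61.0239143371582)
chop ((448.3810119628906, -406.6927490234375), (216.65919494628906, 32.65473937988281), 4.884020805358887)
```

Emit:
drive_tool:
  steps:
    - {"delta_pos": [25, -23, 0], "yaw": -0.125, "hand": 94}
    - {"delta_pos": [25, -23, 0], "yaw": -0.125, "hand": 94}
    - {"delta_pos": [25, -23, 0], "yaw": -0.125, "hand": 94}
    - {"delta_pos": [25, -23, 0], "yaw": -0.125, "hand": 94}
    - {"delta_pos": [25, -23, 0], "yaw": -0.125, "hand": 94}
  squeeze: 20

```text
clock: 0.57
eef_pos: [297.7, 406.1, 222.3]
eef_rot: [-3.141, 0.0, 2.193]
wrist_force: [0.3, 0.3, 0.5]
finger_gap: 94.3
```

Emit:
drive_tool:
  steps:
    - {"delta_pos": [25, -23, 0], "yaw": -0.125, "hand": 94}
    - {"delta_pos": [25, -23, 0], "yaw": -0.125, "hand": 94}
    - {"delta_pos": [25, -23, 0], "yaw": -0.125, "hand": 94}
    - {"delta_pos": [25, -23, 0], "yaw": -0.125, "hand": 94}
    - {"delta_pos": [25, -23, 0], "yaw": -0.125, "hand": 94}

```text
clock: 0.98
eef_pos: [422.8, 291.0, 222.4]
eef_rot: [-3.141, 0.0, 1.568]
wrist_force: [-0.1, 0.7, -0.0]
finger_gap: 94.0
```

```bash
python3 - <<'E'
from h import *
c=snap('wrist','w1');P,ok=cloud(c);Z=P[...,2]
for n,x,y,r,lo,hi in [('bottle',424,291,40,90,104),('cup',549,314,45,68,85),('tooth',471,410,40,30,44)]:
    m=ok&(np.hypot(P[...,0]-x,P[...,1]-y)<r)&(Z>lo)&(Z<hi)
    if m.sum()>20: print(n,rect(P,m))
E
```

```text
bottle (array([424.7, 290.8,  43.7,  44. ,  74.3]), np.int64(2001))
cup (array([549.5, 313. ,  62.8,  63.3,  37.7]), np.int64(1399))
tooth (array([472.8, 409.6,  40.9,  40.8,   1.2]), np.int64(560))
```

View pics/w1.png

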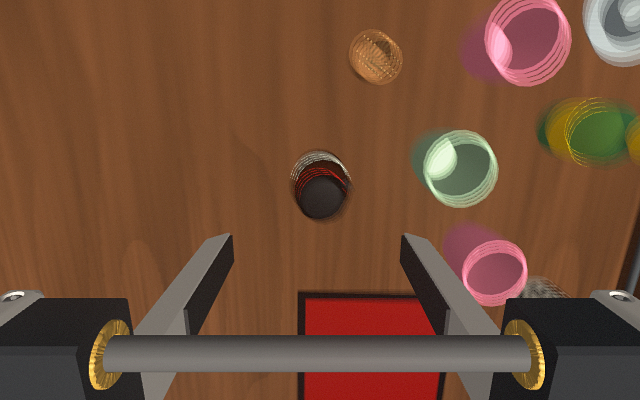

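Emit:
drive_tool:
  steps:
    - {"delta_pos": [2, 0, -36], "yaw": 0, "hand": 94}
    - {"delta_pos": [0, 0, -36], "yaw": 0, "hand": 94}
    - {"delta_pos": [0, 0, -36], "yaw": 0, "hand": 94}
    - {"delta_pos": [0, 0, -36], "yaw": 0, "hand": 94}
    - {"delta_pos": [0, 0, -38], "yaw": 0, "hand": 94}

```text
clock: 1.45
eef_pos: [423.7, 292.4, 39.1]
eef_rot: [3.141, -0.0, 1.574]
wrist_force: [0.4, -0.2, 1.0]
finger_gap: 94.0
```

Emit:
drive_tool:
  steps:
    - {"delta_pos": [0, 0, 0], "yaw": 0, "hand": 40}
    - {"delta_pos": [0, 0, 0], "yaw": 0, "hand": 40}
    - {"delta_pos": [0, 0, 0], "yaw": 0, "hand": 40}
    - {"delta_pos": [0, 0, 0], "yaw": 0, "hand": 40}
    - {"delta_pos": [0, 0, 0], "yaw": 0, "hand": 40}

```text
clock: 1.87
eef_pos: [424.8, 293.0, 42.6]
eef_rot: [3.139, -0.002, 1.574]
wrist_force: [0.2, 0.1, -0.5]
finger_gap: 64.2
```

Emit:
drive_tool:
  steps:
    - {"delta_pos": [0, 0, 0], "yaw": 0, "hand": 40}
    - {"delta_pos": [0, 0, 0], "yaw": 0, "hand": 40}

```text
clock: 2.03
eef_pos: [424.4, 292.8, 41.8]
eef_rot: [3.14, -0.001, 1.574]
wrist_force: [-1.5, -1.2, 8.5]
finger_gap: 56.2
```

Emit:
drive_tool:
  steps:
    - {"delta_pos": [0, 0, 0], "yaw": 0, "hand": 40}
    - {"delta_pos": [0, 0, 20], "yaw": 0, "hand": 40}
    - {"delta_pos": [0, 0, 30], "yaw": 0, "hand": 40}
    - {"delta_pos": [0, -20, 30], "yaw": 0, "hand": 40}
    - {"delta_pos": [0, -30, 20], "yaw": 0, "hand": 40}

```text
clock: 2.45
eef_pos: [424.2, 243.3, 143.3]
eef_rot: [3.139, -0.001, 1.576]
wrist_force: [1.0, 0.0, -1.6]
finger_gap: 55.9
```

Emit:
drive_tool:
  steps:
    - {"delta_pos": [10, -35, 0], "yaw": 0, "hand": 40}
    - {"delta_pos": [15, -36, 0], "yaw": 0, "hand": 40}
    - {"delta_pos": [20, -34, 0], "yaw": 0, "hand": 40}
    - {"delta_pos": [20, -34, 0], "yaw": 0, "hand": 40}
    - {"delta_pos": [25, -30, 0], "yaw": 0, "hand": 40}

```text
clock: 2.87
eef_pos: [514.1, 71.3, 141.2]
eef_rot: [3.141, 0.0, 1.574]
wrist_force: [0.4, 0.6, -2.1]
finger_gap: 55.9
```

Emit:
drive_tool:
  steps:
    - {"delta_pos": [30, -20, 0], "yaw": 0, "hand": 40}
    - {"delta_pos": [35, -15, 0], "yaw": 0, "hand": 40}
    - {"delta_pos": [35, 0, 0], "yaw": 0, "hand": 40}
    - {"delta_pos": [35, 0, 0], "yaw": 0, "hand": 40}
    - {"delta_pos": [25, 0, 0], "yaw": 0, "hand": 40}

```text
clock: 3.28
eef_pos: [675.8, 37.8, 140.5]
eef_rot: [3.141, -0.0, 1.573]
wrist_force: [-0.4, 0.2, -1.6]
finger_gap: 55.8
```

Emit:
drive_tool:
  steps:
    - {"delta_pos": [14, 0, -20], "yaw": 0, "hand": 40}
    - {"delta_pos": [0, 0, -30], "yaw": 0, "hand": 40}
    - {"delta_pos": [0, 0, -25], "yaw": 0, "hand": 40}
    - {"delta_pos": [0, 0, -13], "yaw": 0, "hand": 40}
    - {"delta_pos": [0, 0, -6], "yaw": 0, "hand": 40}

```text
clock: 3.7
eef_pos: [686.9, 38.4, 44.3]
eef_rot: [-3.138, 0.0, 1.574]
wrist_force: [-0.4, -0.6, -0.9]
finger_gap: 55.8
```

```bash
python3 - <<'E'
from h import *
print(manip.read_state()['eef_pos'])
snap('top','t2');c=snap('scene','s2')
f=c['frame'][:,:,::-1]
cv2.imwrite('pics/s2c.png',cv2.resize(f[190:310,220:420],None,fx=4,fy=4,interpolation=cv2.INTER_CUBIC))
E
```

```text
[686.86584287  38.43078596  44.33288545]
```

View pics/s2c.png

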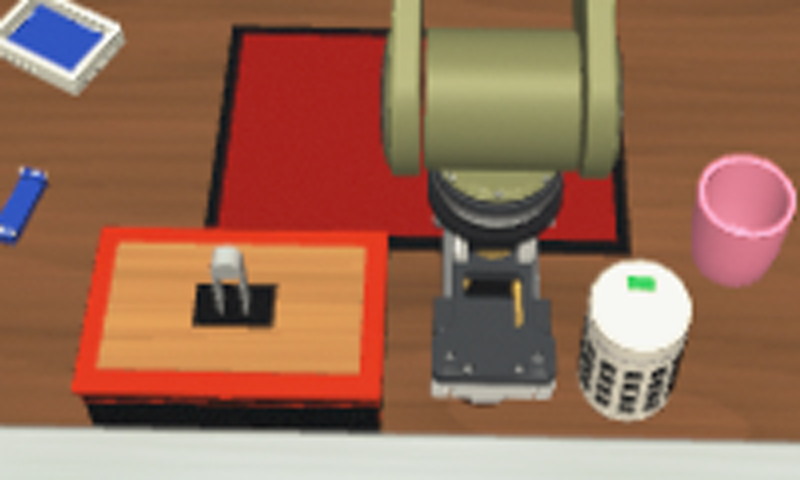

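Emit:
drive_tool:
  steps:
    - {"delta_pos": [2, 0, -2], "yaw": 0, "hand": 40}
    - {"delta_pos": [0, 0, -2], "yaw": 0, "hand": 40}
    - {"delta_pos": [0, 0, 0], "yaw": 0, "hand": 40}

```text
clock: 4.05
eef_pos: [690.3, 38.4, 43.5]
eef_rot: [3.14, 0.0, 1.574]
wrist_force: [-0.2, 0.0, -2.5]
finger_gap: 55.7
```

Emit:
drive_tool:
  steps:
    - {"delta_pos": [0, 0, -1], "yaw": 0, "hand": 40}
    - {"delta_pos": [0, 0, 0], "yaw": 0, "hand": 40}
    - {"delta_pos": [0, 0, 0], "yaw": 0, "hand": 40}

```text
clock: 4.3
eef_pos: [690.1, 38.4, 42.0]
eef_rot: [3.141, 0.0, 1.574]
wrist_force: [-0.5, -0.2, 0.8]
finger_gap: 56.0
```

Emit:
drive_tool:
  steps:
    - {"delta_pos": [0, 0, -1], "yaw": 0, "hand": 40}
    - {"delta_pos": [0, 0, 0], "yaw": 0, "hand": 40}
    - {"delta_pos": [0, 0, 0], "yaw": 0, "hand": 40}

```text
clock: 4.55
eef_pos: [690.1, 38.4, 41.9]
eef_rot: [3.141, 0.0, 1.574]
wrist_force: [-4.4, 0.4, 9.5]
finger_gap: 55.9
```

On the table (9.5 N). Release.

Emit:
drive_tool:
  steps:
    - {"delta_pos": [0, 0, 1], "yaw": 0, "hand": 80}
    - {"delta_pos": [0, 0, 0], "yaw": 0, "hand": 80}
    - {"delta_pos": [0, 0, 0], "yaw": 0, "hand": 80}
    - {"delta_pos": [0, 0, 0], "yaw": 0, "hand": 80}
    - {"delta_pos": [0, 0, 0], "yaw": 0, "hand": 80}

```text
clock: 4.97
eef_pos: [689.8, 38.4, 41.3]
eef_rot: [-3.141, -0.0, 1.574]
wrist_force: [0.3, -0.6, 0.0]
finger_gap: 79.5
```

Emit:
drive_tool:
  steps:
    - {"delta_pos": [0, 0, 20], "yaw": 0, "hand": 80}
    - {"delta_pos": [0, 0, 35], "yaw": 0, "hand": 80}
    - {"delta_pos": [0, 0, 35], "yaw": 0, "hand": 80}
    - {"delta_pos": [0, 0, 35], "yaw": 0, "hand": 80}
    - {"delta_pos": [-20, 0, 15], "yaw": 0, "hand": 80}

```text
clock: 5.38
eef_pos: [672.2, 38.4, 186.3]
eef_rot: [3.135, -0.0, 1.574]
wrist_force: [1.6, 0.2, 0.8]
finger_gap: 80.0
```

Emit:
drive_tool:
  steps:
    - {"delta_pos": [-30, 25, 10], "yaw": 0, "hand": 94}
    - {"delta_pos": [-25, 30, 10], "yaw": 0, "hand": 94}
    - {"delta_pos": [-15, 35, 0], "yaw": 0, "hand": 94}
    - {"delta_pos": [-15, 35, 0], "yaw": 0, "hand": 94}
    - {"delta_pos": [-15, 35, 0], "yaw": 0, "hand": 94}

```text
clock: 5.8
eef_pos: [568.9, 199.8, 201.9]
eef_rot: [3.141, -0.0, 1.573]
wrist_force: [-0.4, 0.5, 0.3]
finger_gap: 93.9
```

Emit:
drive_tool:
  steps:
    - {"delta_pos": [-10, 40, 0], "yaw": 0, "hand": 94}
    - {"delta_pos": [-10, 40, 0], "yaw": 0, "hand": 94}
    - {"delta_pos": [0, 34, 0], "yaw": 0, "hand": 94}
    - {"delta_pos": [0, 0, -30], "yaw": 0, "hand": 94}
    - {"delta_pos": [0, 0, 0], "yaw": 0, "hand": 94}

```text
clock: 6.22
eef_pos: [547.8, 313.3, 166.7]
eef_rot: [-3.136, 0.003, 1.576]
wrist_force: [-0.2, -0.2, -1.9]
finger_gap: 94.2
```

```bash
python3 - <<'E'
from h import *
print(manip.read_state()['eef_pos'])
c=snap('top','t3');P,ok=cloud(c);Z=P[...,2]
for n,x,y,r,lo,hi in [('bottle',690,38,40,90,104),('can',689,131,45,92,110)]:
    m=ok&(np.hypot(P[...,0]-x,P[...,1]-y)<r)&(Z>lo)&(Z<hi); print(n,rect(P,m))
c=snap('wrist','w3');P,ok=cloud(c);Z=P[...,2]
for n,x,y,r,lo,hi in [('cup',549,314,45,68,85),('pinkR',594,210,45,68,85)]:
    m=ok&(np.hypot(P[...,0]-x,P[...,1]-y)<r)&(Z>lo)&(Z<hi); print(n,rect(P,m) if m.sum()>20 else 0)
E
```

```text
[547.82371198 313.34092046 166.71631584]
bottle (array([687.7,  37.7,  42.3,  43.5,  70.4]), np.int64(229))
can (array([688.4, 132. ,  60.4,  61. ,  63.2]), np.int64(455))
cup (array([549.7, 313.1,  63. ,  62.9,   1.6]), np.int64(1682))
pinkR (array([596.4, 216.2,  63.3,  50.8,   0.7]), np.int64(1056))
```

View pics/t3.png

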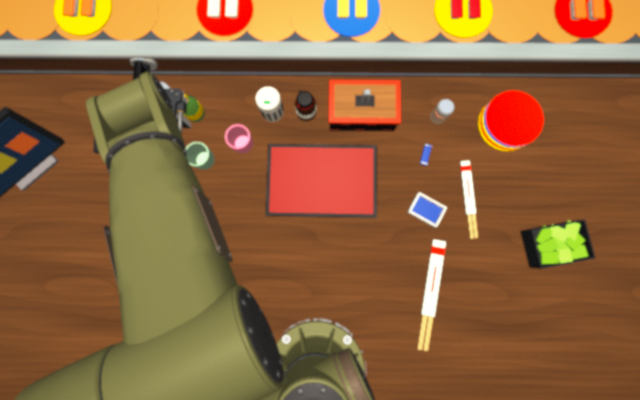

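View pics/w3.png

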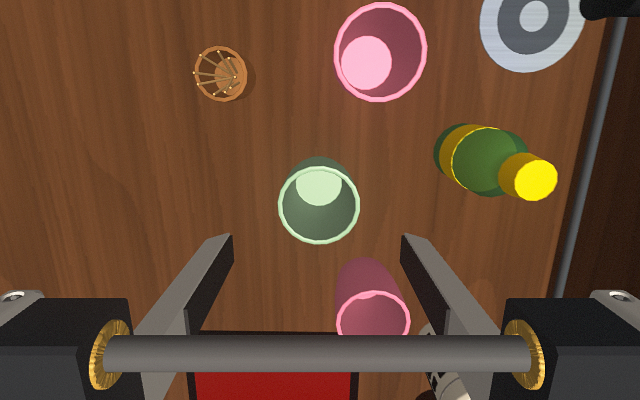

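Emit:
drive_tool:
  steps:
    - {"delta_pos": [1, 0, -30], "yaw": 0, "hand": 94}
    - {"delta_pos": [0, 0, -35], "yaw": 0, "hand": 94}
    - {"delta_pos": [0, 0, -35], "yaw": 0, "hand": 94}
    - {"delta_pos": [0, 0, -20], "yaw": 0, "hand": 94}
    - {"delta_pos": [0, 0, 0], "yaw": 0, "hand": 94}

```text
clock: 6.73
eef_pos: [549.9, 310.5, 48.3]
eef_rot: [-3.136, 0.003, 1.572]
wrist_force: [-0.5, 0.2, 0.2]
finger_gap: 94.1
```

Emit:
drive_tool:
  steps:
    - {"delta_pos": [0, 1, -3], "yaw": 0, "hand": 50}
    - {"delta_pos": [0, 0, 0], "yaw": 0, "hand": 50}
    - {"delta_pos": [0, 0, 0], "yaw": 0, "hand": 50}
    - {"delta_pos": [0, 0, 0], "yaw": 0, "hand": 50}
    - {"delta_pos": [0, 0, 0], "yaw": 0, "hand": 50}
  squeeze: 20

```text
clock: 7.15
eef_pos: [551.2, 313.6, 49.8]
eef_rot: [3.14, -0.001, 1.574]
wrist_force: [-1.6, 0.0, 1.6]
finger_gap: 64.4
```

Emit:
drive_tool:
  steps:
    - {"delta_pos": [0, 0, 0], "yaw": 0, "hand": 50}
    - {"delta_pos": [0, 0, 0], "yaw": 0, "hand": 50}
    - {"delta_pos": [0, 0, 15], "yaw": 0, "hand": 50}
    - {"delta_pos": [0, 0, 30], "yaw": 0, "hand": 50}
    - {"delta_pos": [0, 0, 30], "yaw": 0, "hand": 50}

```text
clock: 7.57
eef_pos: [550.2, 313.1, 123.6]
eef_rot: [-3.139, 0.001, 1.574]
wrist_force: [0.6, 0.4, -1.6]
finger_gap: 63.8
```

Emit:
drive_tool:
  steps:
    - {"delta_pos": [0, 0, 30], "yaw": 0, "hand": 50}
    - {"delta_pos": [-6, -20, 5], "yaw": 0, "hand": 50}
    - {"delta_pos": [0, -30, 0], "yaw": 0, "hand": 50}
    - {"delta_pos": [0, -36, 0], "yaw": 0, "hand": 50}
    - {"delta_pos": [0, -36, 0], "yaw": 0, "hand": 50}

```text
clock: 7.98
eef_pos: [544.4, 190.4, 158.7]
eef_rot: [3.141, 0.0, 1.575]
wrist_force: [0.5, -0.4, -1.6]
finger_gap: 64.0
```

Emit:
drive_tool:
  steps:
    - {"delta_pos": [0, -36, 0], "yaw": 0, "hand": 50}
    - {"delta_pos": [0, -36, 0], "yaw": 0, "hand": 50}
    - {"delta_pos": [0, -36, 0], "yaw": 0, "hand": 50}
    - {"delta_pos": [0, -36, 0], "yaw": 0, "hand": 50}
    - {"delta_pos": [0, -36, 0], "yaw": 0, "hand": 50}

```text
clock: 8.4
eef_pos: [544.5, 9.8, 158.8]
eef_rot: [3.141, 0.0, 1.574]
wrist_force: [0.5, 0.5, -2.0]
finger_gap: 64.3
```

Emit:
drive_tool:
  steps:
    - {"delta_pos": [0, -36, 0], "yaw": 0, "hand": 50}
    - {"delta_pos": [0, -32, -20], "yaw": 0, "hand": 50}
    - {"delta_pos": [0, -20, -25], "yaw": 0, "hand": 50}
    - {"delta_pos": [0, -6, -25], "yaw": 0, "hand": 50}
    - {"delta_pos": [0, 0, -20], "yaw": 0, "hand": 50}

```text
clock: 8.82
eef_pos: [544.2, -84.4, 67.0]
eef_rot: [-3.141, 0.0, 1.571]
wrist_force: [0.5, 0.0, -3.1]
finger_gap: 64.0
```

Emit:
drive_tool:
  steps:
    - {"delta_pos": [0, 0, -5], "yaw": 0, "hand": 50}
    - {"delta_pos": [0, 0, 0], "yaw": 0, "hand": 50}
    - {"delta_pos": [0, 0, 0], "yaw": 0, "hand": 50}

```text
clock: 9.07
eef_pos: [545.3, -82.3, 64.5]
eef_rot: [3.141, 0.0, 1.574]
wrist_force: [-0.2, 0.2, -1.7]
finger_gap: 64.4
```

```bash
python3 - <<'E'
from h import *
c=snap('wrist','w4')
E
```

```text
(no output)
```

View pics/w4.png

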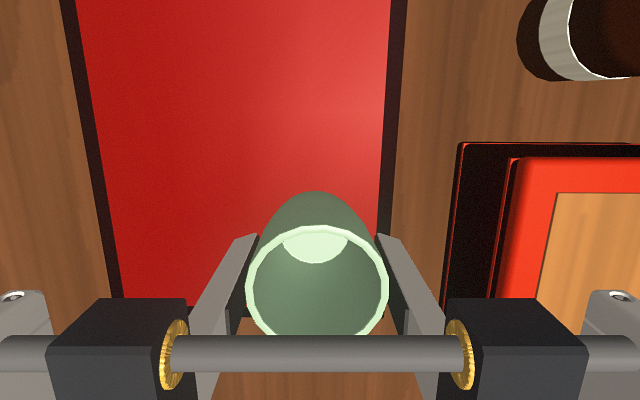

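```bash
python3 - <<'E'
from h import *
c=load('wrist' and 'w4')
f=c['frame'].astype(int)
for v in (20,60,120,180):
    r=f[v]; dark=np.where((r.sum(1)<110))[0]; 
    d=[d for d in dark if d<450]
    a=[x for x in d if x<150]; b=[x for x in d if x>350]
    print(v,a[0],a[-1],b[0],b[-1],pix(c,a[0]-.0,v,5).round(1),pix(c,b[-1]+1,v,5).round(1))
E
```

```text
20 63 77 390 405 [399.4  40.6   5. ] [596.9  41.4   5. ]
60 70 84 389 402 [399.2  19.1   5. ] [596.8  19.9   5. ]
120 81 94 384 397 [399.2 -15.7   5. ] [596.2 -14.9   5. ]
180 91 104 380 393 [398.6 -54.    5. ] [596.3 -53.3   5. ]
```

Emit:
drive_tool:
  steps:
    - {"delta_pos": [2, 0, -4], "yaw": 0, "hand": 50}
    - {"delta_pos": [0, 0, -3], "yaw": 0, "hand": 50}
    - {"delta_pos": [0, 0, -1], "yaw": 0, "hand": 50}
    - {"delta_pos": [0, 0, 0], "yaw": 0, "hand": 50}
    - {"delta_pos": [0, 0, 0], "yaw": 0, "hand": 50}

```text
clock: 9.53
eef_pos: [546.9, -82.5, 55.5]
eef_rot: [-3.142, 0.0, 1.574]
wrist_force: [-0.1, 0.5, -2.1]
finger_gap: 63.9
```

Emit:
drive_tool:
  steps:
    - {"delta_pos": [0, 0, -1], "yaw": 0, "hand": 50}
    - {"delta_pos": [0, 0, 0], "yaw": 0, "hand": 50}
    - {"delta_pos": [0, 0, 0], "yaw": 0, "hand": 50}

```text
clock: 9.78
eef_pos: [547.0, -82.6, 54.8]
eef_rot: [3.141, 0.0, 1.574]
wrist_force: [-0.8, -0.1, 3.1]
finger_gap: 64.1
```

Emit:
drive_tool:
  steps:
    - {"delta_pos": [0, 0, -1], "yaw": 0, "hand": 50}
    - {"delta_pos": [0, 0, 0], "yaw": 0, "hand": 50}
    - {"delta_pos": [0, 0, 0], "yaw": 0, "hand": 50}

```text
clock: 10.03
eef_pos: [547.0, -82.7, 54.6]
eef_rot: [3.141, 0.0, 1.574]
wrist_force: [-7.4, 1.2, 14.1]
finger_gap: 64.1
```

Emit:
drive_tool:
  steps:
    - {"delta_pos": [0, 0, 1], "yaw": 0, "hand": 90}
    - {"delta_pos": [0, 0, 0], "yaw": 0, "hand": 90}
    - {"delta_pos": [0, 0, 0], "yaw": 0, "hand": 90}
    - {"delta_pos": [0, 0, 0], "yaw": 0, "hand": 90}
    - {"delta_pos": [0, 0, 20], "yaw": 0, "hand": 90}

```text
clock: 10.45
eef_pos: [545.2, -82.2, 71.5]
eef_rot: [-3.136, -0.001, 1.574]
wrist_force: [-0.2, 0.1, 0.7]
finger_gap: 89.6
```

Emit:
drive_tool:
  steps:
    - {"delta_pos": [0, 0, 35], "yaw": 0, "hand": 94}
    - {"delta_pos": [0, 0, 40], "yaw": 0, "hand": 94}
    - {"delta_pos": [-20, -30, 0], "yaw": -0.11, "hand": 94}
    - {"delta_pos": [-22, -35, 0], "yaw": -0.1, "hand": 94}
    - {"delta_pos": [-22, -35, 0], "yaw": -0.1, "hand": 94}

```text
clock: 10.87
eef_pos: [482.2, -183.2, 149.9]
eef_rot: [3.14, 0.0, 1.261]
wrist_force: [1.0, -1.0, -0.2]
finger_gap: 94.3
```

Emit:
drive_tool:
  steps:
    - {"delta_pos": [-22, -35, 0], "yaw": -0.1, "hand": 94}
    - {"delta_pos": [-22, -35, 0], "yaw": -0.1, "hand": 94}
    - {"delta_pos": [-22, -35, 0], "yaw": 0, "hand": 94}
    - {"delta_pos": [0, -3, 0], "yaw": 0, "hand": 94}
    - {"delta_pos": [0, 0, 0], "yaw": 0, "hand": 94}

```text
clock: 11.28
eef_pos: [415.9, -292.2, 149.4]
eef_rot: [3.142, 0.0, 1.06]
wrist_force: [0.4, 0.0, -0.1]
finger_gap: 94.1
```

```bash
python3 - <<'E'
from h import *
s=manip.read_state();print(s['eef_pos'],s['eef_rot'])
c=snap('wrist','w5');P,ok=cloud(c);Z=P[...,2]
m=ok&(np.hypot(P[...,0]-417,P[...,1]+290)<60)&(Z>13)&(Z<26);m[230:]=0; print(rect(P,m))
c=snap('top','t5');P,ok=cloud(c);Z=P[...,2]
m=ok&(np.hypot(P[...,0]-546,P[...,1]+83)<45)&(Z>70)&(Z<90);print('cup',rect(P,m))
E
```

```text
[ 415.92095433 -292.18421996  149.38697404] [3.14154632e+00 2.13636935e-05 1.06039872e+00]
(array([ 419.2, -289.5,   79.1,   60.1,   61.2]), np.int64(1486))
cup (array([543.7, -81. ,  61. ,  61. ,  89.5]), np.int64(159))
```

View pics/w5.png

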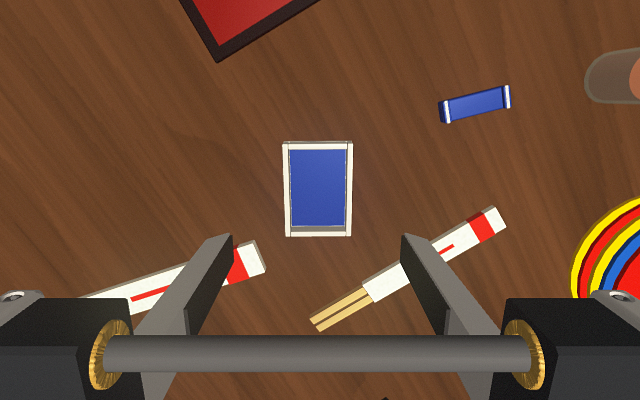

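View pics/t5.png

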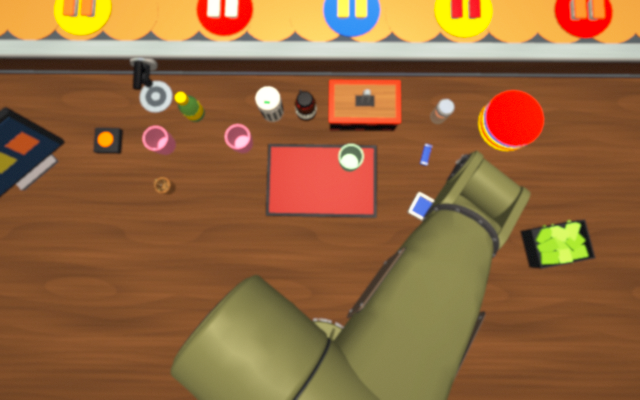

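Emit:
drive_tool:
  steps:
    - {"delta_pos": [1, 2, -35], "yaw": 0, "hand": 94}
    - {"delta_pos": [0, 0, -40], "yaw": 0, "hand": 94}
    - {"delta_pos": [0, 0, -35], "yaw": 0, "hand": 94}
    - {"delta_pos": [0, 0, -16], "yaw": 0, "hand": 94}
    - {"delta_pos": [0, 0, 0], "yaw": 0, "hand": 94}

```text
clock: 11.8
eef_pos: [417.2, -286.0, 20.0]
eef_rot: [-3.136, -0.001, 1.066]
wrist_force: [-0.1, -0.6, -0.3]
finger_gap: 93.9
```

Emit:
drive_tool:
  steps:
    - {"delta_pos": [0, 0, -3], "yaw": 0, "hand": 80}
    - {"delta_pos": [0, 0, 0], "yaw": 0, "hand": 50}
    - {"delta_pos": [0, 0, 0], "yaw": 0, "hand": 50}
    - {"delta_pos": [0, 0, 0], "yaw": 0, "hand": 50}
    - {"delta_pos": [0, 0, 0], "yaw": 0, "hand": 50}
  squeeze: 15

```text
clock: 12.22
eef_pos: [418.3, -288.8, 21.4]
eef_rot: [3.14, 0.0, 1.064]
wrist_force: [0.1, 0.1, 0.2]
finger_gap: 64.2
```

Emit:
drive_tool:
  steps:
    - {"delta_pos": [0, 0, 0], "yaw": 0, "hand": 50}
    - {"delta_pos": [0, 0, 0], "yaw": 0, "hand": 50}
    - {"delta_pos": [0, 0, 0], "yaw": 0, "hand": 50}

```text
clock: 12.47
eef_pos: [418.2, -288.8, 21.2]
eef_rot: [3.14, 0.0, 1.064]
wrist_force: [-1.4, 2.6, 7.7]
finger_gap: 59.8
```

Emit:
drive_tool:
  steps:
    - {"delta_pos": [0, 0, 20], "yaw": 0, "hand": 50}
    - {"delta_pos": [0, 0, 35], "yaw": 0, "hand": 50}
    - {"delta_pos": [0, 15, 35], "yaw": 0, "hand": 50}
    - {"delta_pos": [0, 25, 20], "yaw": 0, "hand": 50}
    - {"delta_pos": [10, 35, 0], "yaw": 0.1, "hand": 50}

```text
clock: 12.88
eef_pos: [428.5, -214.8, 134.7]
eef_rot: [3.135, 0.001, 1.16]
wrist_force: [1.2, -0.7, -0.5]
finger_gap: 59.7
```

Emit:
drive_tool:
  steps:
    - {"delta_pos": [12, 36, 0], "yaw": 0.1, "hand": 50}
    - {"delta_pos": [12, 36, 0], "yaw": 0.1, "hand": 50}
    - {"delta_pos": [12, 36, 0], "yaw": 0.1, "hand": 50}
    - {"delta_pos": [12, 36, 0], "yaw": 0.1, "hand": 50}
    - {"delta_pos": [14, 36, 0], "yaw": 0, "hand": 50}

```text
clock: 13.3
eef_pos: [489.9, -31.7, 130.7]
eef_rot: [3.141, 0.0, 1.57]
wrist_force: [0.2, -0.3, -1.4]
finger_gap: 60.0
```

Emit:
drive_tool:
  steps:
    - {"delta_pos": [16, 36, 0], "yaw": 0, "hand": 50}
    - {"delta_pos": [20, 36, 0], "yaw": 0, "hand": 50}
    - {"delta_pos": [22, 28, -25], "yaw": 0, "hand": 50}
    - {"delta_pos": [0, 1, -35], "yaw": 0, "hand": 50}
    - {"delta_pos": [0, 0, -25], "yaw": 0, "hand": 50}

```text
clock: 13.72
eef_pos: [546.7, 67.9, 44.3]
eef_rot: [-3.141, 0.0, 1.566]
wrist_force: [-0.8, -0.3, -1.6]
finger_gap: 60.1
```

Emit:
drive_tool:
  steps:
    - {"delta_pos": [0, 0, -10], "yaw": 0, "hand": 50}
    - {"delta_pos": [0, 0, -4], "yaw": 0, "hand": 50}
    - {"delta_pos": [0, 0, 0], "yaw": 0, "hand": 50}
    - {"delta_pos": [0, 0, 0], "yaw": 0, "hand": 50}

```text
clock: 14.05
eef_pos: [547.7, 66.0, 34.0]
eef_rot: [3.14, -0.0, 1.563]
wrist_force: [0.5, -0.5, -0.3]
finger_gap: 59.9
```

```bash
python3 - <<'E'
from h import *
s=manip.read_state();print(s['eef_pos'],s['eef_rot'],s['finger_gap'])
c=snap('wrist','w6')
E
```

```text
[547.70711773  65.95609346  34.03931389] [ 3.13954678e+00 -1.28461594e-04  1.56318964e+00] 59.86203241402096
```

View pics/w6.png

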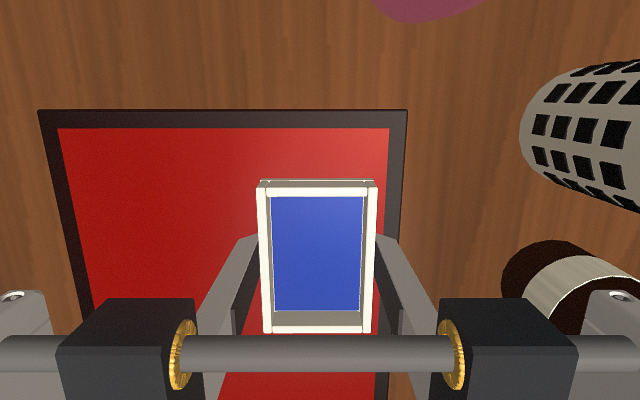

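```bash
python3 - <<'E'
from h import *
c=load('w6')
for u,v in [(38,110),(407,110),(220,110)]: print(pix(c,u,v,5).round(1))
E
```

```text
[400.8 141.4   5. ]
[596.9 140.    5. ]
[497.4 140.7   5. ]
```

Emit:
drive_tool:
  steps:
    - {"delta_pos": [0, 0, -4], "yaw": 0, "hand": 50}
    - {"delta_pos": [0, 0, -2], "yaw": 0, "hand": 50}
    - {"delta_pos": [0, 0, -1], "yaw": 0, "hand": 50}
    - {"delta_pos": [0, 0, 0], "yaw": 0, "hand": 50}
    - {"delta_pos": [0, 0, 0], "yaw": 0, "hand": 50}

```text
clock: 14.52
eef_pos: [547.1, 66.2, 26.2]
eef_rot: [3.141, 0.0, 1.564]
wrist_force: [-3.1, -0.9, 5.1]
finger_gap: 59.9
```

Emit:
drive_tool:
  steps:
    - {"delta_pos": [0, 0, 0], "yaw": 0, "hand": 85}
    - {"delta_pos": [0, 0, 0], "yaw": 0, "hand": 85}
    - {"delta_pos": [0, 0, 0], "yaw": 0, "hand": 85}
    - {"delta_pos": [0, 0, 0], "yaw": 0, "hand": 85}
    - {"delta_pos": [0, 0, 20], "yaw": 0, "hand": 85}

```text
clock: 14.93
eef_pos: [545.2, 66.1, 42.7]
eef_rot: [-3.136, 0.0, 1.564]
wrist_force: [-0.6, 0.2, -0.2]
finger_gap: 84.9
```

Emit:
drive_tool:
  steps:
    - {"delta_pos": [0, 0, 40], "yaw": 0, "hand": 60}
    - {"delta_pos": [0, 0, 40], "yaw": 0, "hand": 60}
    - {"delta_pos": [2, -20, 25], "yaw": 0.11, "hand": 60}
    - {"delta_pos": [2, -33, 0], "yaw": 0.12, "hand": 60}
    - {"delta_pos": [2, -33, 0], "yaw": 0.12, "hand": 60}

```text
clock: 15.35
eef_pos: [553.6, -20.3, 152.5]
eef_rot: [3.138, 0.002, 1.922]
wrist_force: [0.3, -0.8, -1.6]
finger_gap: 60.1
```

Emit:
drive_tool:
  steps:
    - {"delta_pos": [2, -33, 0], "yaw": 0.12, "hand": 60}
    - {"delta_pos": [2, -33, 0], "yaw": 0.12, "hand": 60}
    - {"delta_pos": [2, -33, 0], "yaw": 0.12, "hand": 60}
    - {"delta_pos": [2, -33, 0], "yaw": 0.12, "hand": 60}
    - {"delta_pos": [2, -33, 0], "yaw": 0.12, "hand": 60}

```text
clock: 15.77
eef_pos: [562.8, -186.4, 150.5]
eef_rot: [3.142, 0.0, 2.52]
wrist_force: [0.6, 0.3, 0.3]
finger_gap: 60.0
```

Emit:
drive_tool:
  steps:
    - {"delta_pos": [2, -33, 0], "yaw": 0.12, "hand": 60}
    - {"delta_pos": [2, -33, 0], "yaw": 0.12, "hand": 60}
    - {"delta_pos": [2, -33, 0], "yaw": 0.12, "hand": 60}
    - {"delta_pos": [0, -6, -30], "yaw": 0, "hand": 60}
    - {"delta_pos": [0, 0, 0], "yaw": 0, "hand": 60}

```text
clock: 16.18
eef_pos: [566.9, -290.9, 115.7]
eef_rot: [3.14, -0.006, 2.871]
wrist_force: [-1.2, 0.9, -1.2]
finger_gap: 60.1
```

```bash
python3 - <<'E'
from h import *
s=manip.read_state();print(s['eef_pos'],s['eef_rot'],s['finger_gap'])
c=snap('wrist','w7');P,ok=cloud(c);Z=P[...,2]
m=ok&(np.hypot(P[...,0]-568,P[...,1]+290)<40)&(Z>6)&(Z<20);m[230:]=0; print(rect(P,m))
c=snap('top','t7')
E
```

```text
[ 566.87778947 -290.88238222  115.65131777] [ 3.14004051 -0.00606363  2.87128049] 60.10979513579883
(array([ 566. , -291.3,   18. ,   49.9,   75. ]), np.int64(1326))
```

View pics/w7.png

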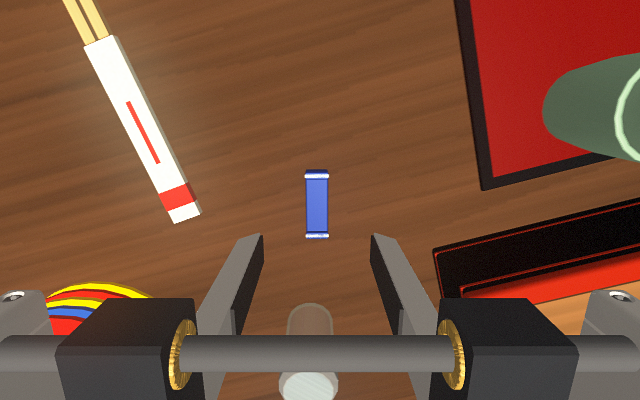

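View pics/t7.png

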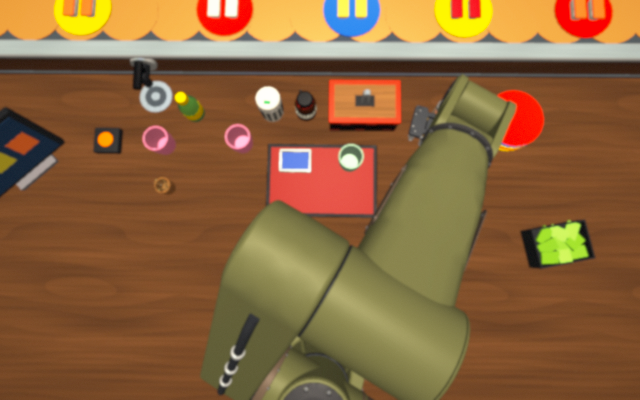

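Emit:
drive_tool:
  steps:
    - {"delta_pos": [1, 0, -35], "yaw": 0, "hand": 60}
    - {"delta_pos": [0, 0, -35], "yaw": 0, "hand": 60}
    - {"delta_pos": [0, 0, -25], "yaw": 0, "hand": 60}
    - {"delta_pos": [0, 0, 0], "yaw": 0, "hand": 60}
    - {"delta_pos": [0, 0, 0], "yaw": 0, "hand": 60}

```text
clock: 16.7
eef_pos: [570.4, -288.8, 26.5]
eef_rot: [3.141, -0.0, 2.874]
wrist_force: [0.2, -0.5, -0.0]
finger_gap: 59.8
```

Emit:
drive_tool:
  steps:
    - {"delta_pos": [-2, -1, -5], "yaw": 0, "hand": 40}
    - {"delta_pos": [0, 0, -2], "yaw": 0, "hand": 30}
    - {"delta_pos": [0, 0, 0], "yaw": 0, "hand": 10}
    - {"delta_pos": [0, 0, 0], "yaw": 0, "hand": 10}
    - {"delta_pos": [0, 0, 0], "yaw": 0, "hand": 10}
  squeeze: 12

```text
clock: 17.12
eef_pos: [568.2, -290.9, 19.3]
eef_rot: [-3.141, 0.001, 2.874]
wrist_force: [-0.5, -0.1, -0.2]
finger_gap: 30.2
```

Emit:
drive_tool:
  steps:
    - {"delta_pos": [0, 0, 0], "yaw": 0, "hand": 10}
    - {"delta_pos": [0, 0, 0], "yaw": 0, "hand": 10}
    - {"delta_pos": [0, 0, 0], "yaw": 0, "hand": 10}

```text
clock: 17.37
eef_pos: [568.0, -290.8, 18.8]
eef_rot: [-3.141, 0.0, 2.874]
wrist_force: [-0.7, 0.4, 3.0]
finger_gap: 17.7
```

Emit:
drive_tool:
  steps:
    - {"delta_pos": [0, 0, 20], "yaw": 0, "hand": 10}
    - {"delta_pos": [0, 0, 35], "yaw": 0, "hand": 10}
    - {"delta_pos": [-10, 5, 35], "yaw": 0, "hand": 10}
    - {"delta_pos": [-25, 10, 20], "yaw": 0.06, "hand": 10}
    - {"delta_pos": [-25, 25, 0], "yaw": 0.1, "hand": 10}

```text
clock: 17.78
eef_pos: [508.8, -252.7, 132.8]
eef_rot: [-3.138, 0.007, 3.034]
wrist_force: [0.8, 0.0, 0.2]
finger_gap: 18.1
```

Emit:
drive_tool:
  steps:
    - {"delta_pos": [-20, 32, 0], "yaw": 0.1, "hand": 10}
    - {"delta_pos": [-15, 35, 0], "yaw": 0, "hand": 10}
    - {"delta_pos": [-10, 36, 0], "yaw": 0, "hand": 10}
    - {"delta_pos": [-10, 36, 0], "yaw": 0, "hand": 10}
    - {"delta_pos": [-10, 36, 0], "yaw": 0, "hand": 10}

```text
clock: 18.2
eef_pos: [442.0, -74.4, 128.7]
eef_rot: [-3.141, 0.0, 3.133]
wrist_force: [0.9, 0.6, 0.1]
finger_gap: 18.1
```

Emit:
drive_tool:
  steps:
    - {"delta_pos": [-5, 36, 0], "yaw": 0, "hand": 10}
    - {"delta_pos": [-5, 36, 0], "yaw": 0, "hand": 10}
    - {"delta_pos": [0, 36, 0], "yaw": 0, "hand": 10}
    - {"delta_pos": [0, 30, -30], "yaw": 0, "hand": 10}
    - {"delta_pos": [0, 5, -35], "yaw": 0, "hand": 10}

```text
clock: 18.62
eef_pos: [434.1, 70.2, 65.3]
eef_rot: [3.141, 0.006, 3.137]
wrist_force: [1.4, -0.2, -0.7]
finger_gap: 17.9
```

Emit:
drive_tool:
  steps:
    - {"delta_pos": [0, 0, -25], "yaw": 0, "hand": 10}
    - {"delta_pos": [0, 0, -5], "yaw": 0, "hand": 10}
    - {"delta_pos": [0, 0, 0], "yaw": 0, "hand": 10}
    - {"delta_pos": [0, 0, 0], "yaw": 0, "hand": 10}

```text
clock: 18.95
eef_pos: [433.5, 66.5, 35.1]
eef_rot: [3.142, 0.001, 3.133]
wrist_force: [0.2, -1.1, -0.7]
finger_gap: 17.9
```

```bash
python3 - <<'E'
from h import *
s=manip.read_state();print(s['eef_pos'],s['eef_rot'],s['finger_gap'])
c=snap('wrist','w8')
E
```

```text
[433.5160841   66.47733127  35.080428  ] [3.14155019e+00 7.64527957e-04 3.13327948e+00] 17.894387610740353
```

View pics/w8.png

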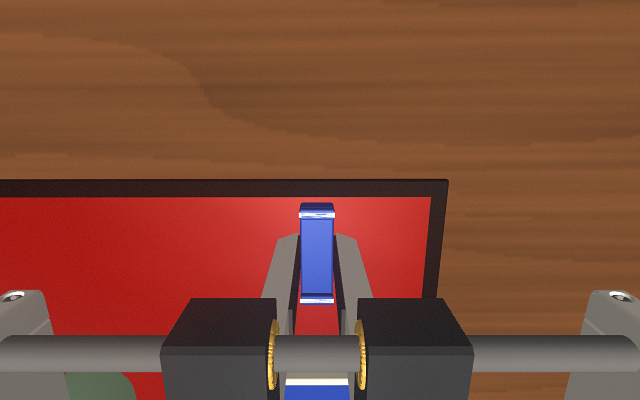

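```bash
python3 - <<'E'
from h import *
c=load('w8')
print(pix(c,317,180,5),pix(c,448,180,5),pix(c,20,180,5),'rest ends',pix(c,317,209,29.5),pix(c,317,304,29.5))
E
```

```text
[397.45998085  66.57308735   5.        ] [398.02935696 140.70455137   5.        ] [ 396.1685299  -101.57086685    5.        ] rest ends [406.641568    66.47712092  29.5       ] [461.68658548  66.07441817  29.5       ]
```

Emit:
drive_tool:
  steps:
    - {"delta_pos": [0, 0, -6], "yaw": 0, "hand": 10}
    - {"delta_pos": [0, 0, -4], "yaw": 0, "hand": 10}
    - {"delta_pos": [0, 0, -1], "yaw": 0, "hand": 10}
    - {"delta_pos": [0, 0, 0], "yaw": 0, "hand": 10}
    - {"delta_pos": [0, 0, 0], "yaw": 0, "hand": 10}

```text
clock: 19.42
eef_pos: [433.4, 66.5, 23.5]
eef_rot: [-3.141, 0.001, 3.134]
wrist_force: [-0.8, -1.9, 4.9]
finger_gap: 18.2
```

Emit:
drive_tool:
  steps:
    - {"delta_pos": [0, 0, 0], "yaw": 0, "hand": 45}
    - {"delta_pos": [0, 0, 0], "yaw": 0, "hand": 45}
    - {"delta_pos": [0, 0, 0], "yaw": 0, "hand": 45}
    - {"delta_pos": [0, 0, 0], "yaw": 0, "hand": 45}
    - {"delta_pos": [0, 0, 20], "yaw": 0, "hand": 45}

```text
clock: 19.83
eef_pos: [431.2, 66.6, 40.8]
eef_rot: [-3.141, -0.005, 3.134]
wrist_force: [0.2, -0.1, 0.0]
finger_gap: 44.5
```

Emit:
drive_tool:
  steps:
    - {"delta_pos": [0, 0, 40], "yaw": 0, "hand": 45}
    - {"delta_pos": [0, 0, 40], "yaw": 0, "hand": 45}
    - {"delta_pos": [0, -10, 25], "yaw": -0.12, "hand": 60}
    - {"delta_pos": [0, -20, 0], "yaw": -0.12, "hand": 60}
    - {"delta_pos": [0, -20, 0], "yaw": -0.12, "hand": 60}

```text
clock: 20.25
eef_pos: [433.5, 16.4, 149.6]
eef_rot: [3.14, 0.003, 2.769]
wrist_force: [0.1, -0.4, -0.5]
finger_gap: 59.7
```

Emit:
drive_tool:
  steps:
    - {"delta_pos": [0, -20, 0], "yaw": -0.12, "hand": 60}
    - {"delta_pos": [0, -20, 0], "yaw": -0.12, "hand": 60}
    - {"delta_pos": [0, -20, 0], "yaw": -0.12, "hand": 60}
    - {"delta_pos": [0, -20, 0], "yaw": -0.12, "hand": 60}
    - {"delta_pos": [0, -20, 0], "yaw": -0.12, "hand": 60}

```text
clock: 20.67
eef_pos: [432.7, -84.2, 148.0]
eef_rot: [-3.142, -0.0, 2.168]
wrist_force: [0.0, 0.6, -0.2]
finger_gap: 60.3
```

Emit:
drive_tool:
  steps:
    - {"delta_pos": [0, -20, 0], "yaw": -0.12, "hand": 60}
    - {"delta_pos": [0, -20, 0], "yaw": -0.12, "hand": 60}
    - {"delta_pos": [0, -20, 0], "yaw": -0.12, "hand": 60}
    - {"delta_pos": [0, -20, 0], "yaw": -0.12, "hand": 60}
    - {"delta_pos": [0, -20, 0], "yaw": -0.12, "hand": 60}

```text
clock: 21.08
eef_pos: [432.7, -184.2, 148.0]
eef_rot: [-3.141, -0.0, 1.568]
wrist_force: [0.5, 0.1, -0.1]
finger_gap: 59.8
```

Emit:
drive_tool:
  steps:
    - {"delta_pos": [0, -20, 0], "yaw": -0.12, "hand": 60}
    - {"delta_pos": [0, -20, 0], "yaw": -0.12, "hand": 60}
    - {"delta_pos": [0, -20, 0], "yaw": -0.12, "hand": 60}
    - {"delta_pos": [0, -20, 0], "yaw": -0.12, "hand": 60}
    - {"delta_pos": [0, -20, 0], "yaw": -0.12, "hand": 60}

```text
clock: 21.5
eef_pos: [432.7, -284.2, 147.9]
eef_rot: [-3.141, -0.0, 0.968]
wrist_force: [0.1, 0.2, -0.0]
finger_gap: 60.0
```

Emit:
drive_tool:
  steps:
    - {"delta_pos": [2, -20, 0], "yaw": -0.12, "hand": 60}
    - {"delta_pos": [2, -20, 0], "yaw": -0.12, "hand": 60}
    - {"delta_pos": [2, -20, 0], "yaw": -0.12, "hand": 60}
    - {"delta_pos": [2, -20, 0], "yaw": -0.12, "hand": 60}
    - {"delta_pos": [2, -20, 0], "yaw": -0.12, "hand": 60}

```text
clock: 21.92
eef_pos: [442.9, -384.2, 147.8]
eef_rot: [-3.141, 0.0, 0.368]
wrist_force: [0.4, 0.0, 0.7]
finger_gap: 60.3
```

Emit:
drive_tool:
  steps:
    - {"delta_pos": [3, -20, 0], "yaw": -0.12, "hand": 60}
    - {"delta_pos": [0, 0, -30], "yaw": -0.05, "hand": 60}
    - {"delta_pos": [0, 0, 0], "yaw": 0, "hand": 60}

```text
clock: 22.17
eef_pos: [444.3, -402.6, 113.3]
eef_rot: [-3.136, 0.004, 0.2]
wrist_force: [-1.0, 1.1, -1.9]
finger_gap: 59.6
```

```bash
python3 - <<'E'
from h import *
s=manip.read_state();print(s['eef_pos'],s['eef_rot'],s['finger_gap'])
c=snap('wrist','w9');P,ok=cloud(c);Z=P[...,2]
m=ok&(abs(P[...,0]-447)<125)&(abs(P[...,1]+405)<40)&(Z>5)&(Z<14);m[235:]=0; print(rect(P,m))
c=snap('top','t9')
E
```

```text
[ 444.34573247 -402.5817101   113.33491777] [-3.13607655  0.00356618  0.20032787] 59.60313077214354
(array([ 484.7, -404.8,  137.4,   24.3,    5. ]), np.int64(5466))
```

View pics/w9.png

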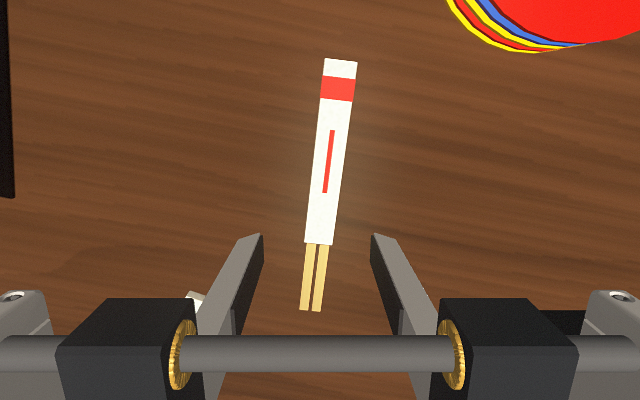

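View pics/t9.png

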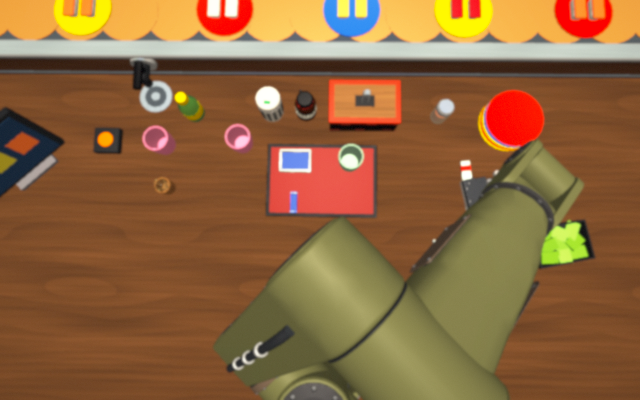

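```bash
python3 - <<'E'
from h import *
c=load('w9')
a=pix(c,341,59.5,8);b=pix(c,313,311,8);print(a,b,(a+b)/2,np.linalg.norm(a-b),np.arctan2(*(a-b)[1::-1]))
E
```

```text
[ 552.71902627 -398.55329181    8.        ] [ 344.80896407 -419.83895921    8.        ] [ 448.76399517 -409.19612551    8.        ] 208.99682677439924 0.10202374435729991
```

Emit:
drive_tool:
  steps:
    - {"delta_pos": [4, -3, -30], "yaw": -0.11, "hand": 60}
    - {"delta_pos": [0, 0, -35], "yaw": 0, "hand": 60}
    - {"delta_pos": [0, 0, -24], "yaw": 0, "hand": 60}
    - {"delta_pos": [0, 0, 0], "yaw": 0, "hand": 60}
    - {"delta_pos": [0, 0, 0], "yaw": 0, "hand": 60}

```text
clock: 22.68
eef_pos: [450.2, -406.0, 30.0]
eef_rot: [-3.141, 0.0, 0.096]
wrist_force: [0.4, -0.5, 0.6]
finger_gap: 59.8
```

Emit:
drive_tool:
  steps:
    - {"delta_pos": [-2, -1, -9], "yaw": 0, "hand": 50}
    - {"delta_pos": [0, 0, -3], "yaw": 0, "hand": 40}
    - {"delta_pos": [0, 0, 0], "yaw": 0, "hand": 15}
    - {"delta_pos": [0, 0, 0], "yaw": 0, "hand": 15}
    - {"delta_pos": [0, 0, 0], "yaw": 0, "hand": 15}
  squeeze: 8

```text
clock: 23.1
eef_pos: [448.2, -407.5, 17.8]
eef_rot: [3.141, -0.001, 0.094]
wrist_force: [0.8, 1.0, 1.1]
finger_gap: 30.1
```

Emit:
drive_tool:
  steps:
    - {"delta_pos": [0, 0, 0], "yaw": 0, "hand": 15}
    - {"delta_pos": [0, 0, 0], "yaw": 0, "hand": 15}
    - {"delta_pos": [0, 0, 0], "yaw": 0, "hand": 15}

```text
clock: 23.35
eef_pos: [448.2, -407.4, 17.6]
eef_rot: [3.141, -0.001, 0.094]
wrist_force: [-0.7, 1.4, 5.2]
finger_gap: 24.3
```

Emit:
drive_tool:
  steps:
    - {"delta_pos": [0, 0, 15], "yaw": 0, "hand": 15}
    - {"delta_pos": [0, 0, 30], "yaw": 0, "hand": 15}
    - {"delta_pos": [0, 0, 35], "yaw": 0, "hand": 15}
    - {"delta_pos": [0, 10, 35], "yaw": 0.04, "hand": 15}
    - {"delta_pos": [-1, 25, 5], "yaw": 0.1, "hand": 15}

```text
clock: 23.77
eef_pos: [448.2, -375.0, 143.0]
eef_rot: [3.134, -0.005, 0.233]
wrist_force: [0.8, 0.6, 1.1]
finger_gap: 23.8
```

Emit:
drive_tool:
  steps:
    - {"delta_pos": [-1, 30, 0], "yaw": 0.11, "hand": 15}
    - {"delta_pos": [-1, 30, 0], "yaw": 0.11, "hand": 15}
    - {"delta_pos": [-1, 30, 0], "yaw": 0.11, "hand": 15}
    - {"delta_pos": [-1, 30, 0], "yaw": 0.11, "hand": 15}
    - {"delta_pos": [-1, 30, 0], "yaw": 0.11, "hand": 15}

```text
clock: 24.18
eef_pos: [441.6, -220.9, 137.0]
eef_rot: [3.142, -0.0, 0.789]
wrist_force: [0.6, 0.5, -0.8]
finger_gap: 23.7
```

Emit:
drive_tool:
  steps:
    - {"delta_pos": [-2, 30, 0], "yaw": 0.12, "hand": 15}
    - {"delta_pos": [-2, 30, 0], "yaw": 0.12, "hand": 15}
    - {"delta_pos": [-2, 30, 0], "yaw": 0.12, "hand": 15}
    - {"delta_pos": [-2, 30, 0], "yaw": 0.12, "hand": 15}
    - {"delta_pos": [-2, 30, 0], "yaw": 0.12, "hand": 15}

```text
clock: 24.6
eef_pos: [431.5, -70.9, 137.1]
eef_rot: [3.141, -0.0, 1.39]
wrist_force: [0.8, -0.6, 0.4]
finger_gap: 23.9
```

Emit:
drive_tool:
  steps:
    - {"delta_pos": [0, 30, 0], "yaw": 0.12, "hand": 15}
    - {"delta_pos": [0, 25, 0], "yaw": 0.06, "hand": 15}
    - {"delta_pos": [0, 9, -35], "yaw": 0, "hand": 15}
    - {"delta_pos": [0, 0, -35], "yaw": 0, "hand": 15}
    - {"delta_pos": [0, 0, 0], "yaw": 0, "hand": 15}

```text
clock: 25.02
eef_pos: [429.0, -7.4, 62.5]
eef_rot: [-3.134, -0.001, 1.565]
wrist_force: [-1.0, -0.4, -0.1]
finger_gap: 24.2
```

```bash
python3 - <<'E'
from h import *
s=manip.read_state();print(s['eef_pos'],s['eef_rot'],s['finger_gap'])
c=snap('wrist','w10')
c=snap('scene','s10');f=c['frame'][:,:,::-1]
cv2.imwrite('pics/s10c.png',cv2.resize(f[150:300,220:420],None,fx=4,fy=4,interpolation=cv2.INTER_CUBIC))
E
```

```text
[429.0112715   -7.38580752  62.50580194] [-3.13373991e+00 -7.41309070e-04  1.56517401e+00] 24.17567869259641
```

View pics/w10.png

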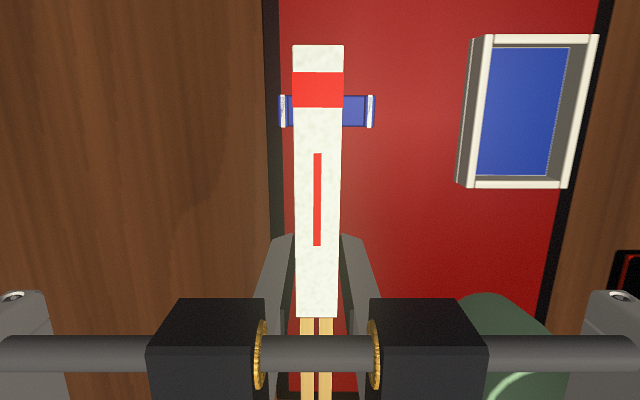

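View pics/s10c.png

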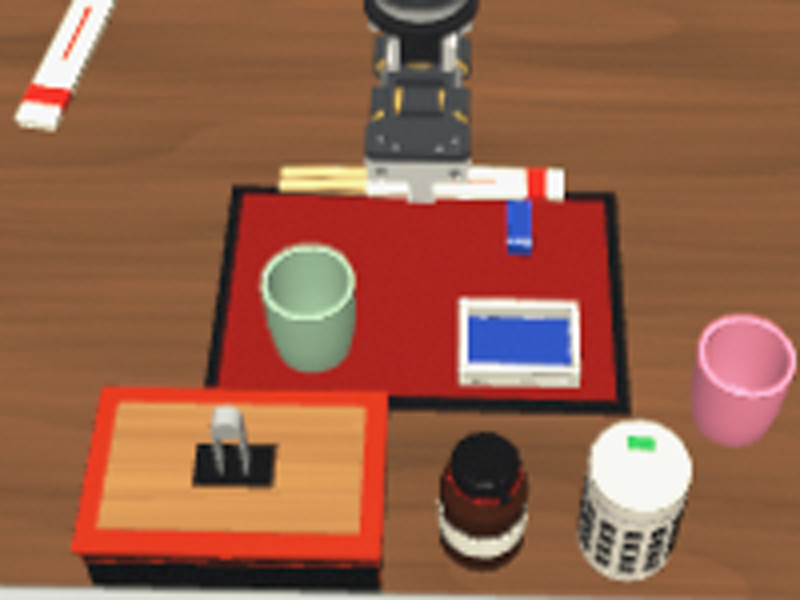

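```bash
python3 - <<'E'
from h import *
c=load('w10')
print('rest ends',pix(c,279,110,18.5),pix(c,375,110,18.5),'near edge',pix(c,271,200,5), 'sleeve end',pix(c,318,45,53),'sleeve/bare joint',pix(c,316.5,317,53))
t=load('t9');P,ok=cloud(t);Z=P[...,2]
for n,x,y,r,lo,hi in [('cup',546,-83,45,75,95),('dish',547,66,60,19,35),('rest',433,66,40,12,30)]:
    m=ok&(np.hypot(P[...,0]-x,P[...,1]-y)<r)&(Z>lo)&(Z<hi); print(n,rect(P,m))
s=manip.read_state();print(s['eef_pos'])
E
```

```text
rest ends [407.93474531  66.557819    18.5       ] [463.01487638  66.2982576   18.5       ] near edge [399.10492836   8.5423719    5.        ] sleeve end [430.56709994  96.41052051  53.        ] sleeve/bare joint [429.17539271 -46.78187997  53.        ]
cup (array([543.5, -81. ,  62. ,  61.2,   0.6]), np.int64(137))
dish (array([545.2,  64.7,  58.6,  83.9,   0.6]), np.int64(185))
rest (array([433.6,  67.5,  17.7,  54.9,  87.7]), np.int64(113))
[431.70423355  -8.35278546  67.30039705]
```

Emit:
drive_tool:
  steps:
    - {"delta_pos": [2, 0, -15], "yaw": 0, "hand": 15}
    - {"delta_pos": [0, 0, -12], "yaw": 0, "hand": 15}
    - {"delta_pos": [0, 0, -5], "yaw": 0, "hand": 15}
    - {"delta_pos": [0, 0, 0], "yaw": 0, "hand": 15}
    - {"delta_pos": [0, 0, 0], "yaw": 0, "hand": 15}
  squeeze: 5

```text
clock: 25.53
eef_pos: [434.6, -8.6, 36.4]
eef_rot: [3.14, 0.0, 1.563]
wrist_force: [0.6, 0.1, -0.5]
finger_gap: 24.1
```

Emit:
drive_tool:
  steps:
    - {"delta_pos": [0, 0, -1], "yaw": 0, "hand": 15}
    - {"delta_pos": [0, 0, -1], "yaw": 0, "hand": 15}
    - {"delta_pos": [0, 0, -1], "yaw": 0, "hand": 15}
    - {"delta_pos": [0, 0, -1], "yaw": 0, "hand": 15}
    - {"delta_pos": [0, 0, 0], "yaw": 0, "hand": 15}
  squeeze: 3

```text
clock: 25.95
eef_pos: [433.9, -8.3, 31.0]
eef_rot: [3.142, 0.0, 1.564]
wrist_force: [0.8, -0.8, -0.2]
finger_gap: 24.5
```

Emit:
drive_tool:
  steps:
    - {"delta_pos": [0, 0, -1], "yaw": 0, "hand": 15}
    - {"delta_pos": [0, 0, 0], "yaw": 0, "hand": 15}
    - {"delta_pos": [0, 0, 0], "yaw": 0, "hand": 15}

```text
clock: 26.2
eef_pos: [433.9, -8.3, 30.0]
eef_rot: [-3.141, -0.0, 1.564]
wrist_force: [0.0, -0.2, 0.4]
finger_gap: 23.9
```

```bash
python3 - <<'E'
from h import *
s=manip.read_state();print(s['eef_pos'],s['wrist_force'])
c=snap('wrist','w11')
E
```

```text
[433.91256645  -8.26362078  30.00907857] [ 0.00510382 -0.24755723  0.40182122]
```

View pics/w11.png

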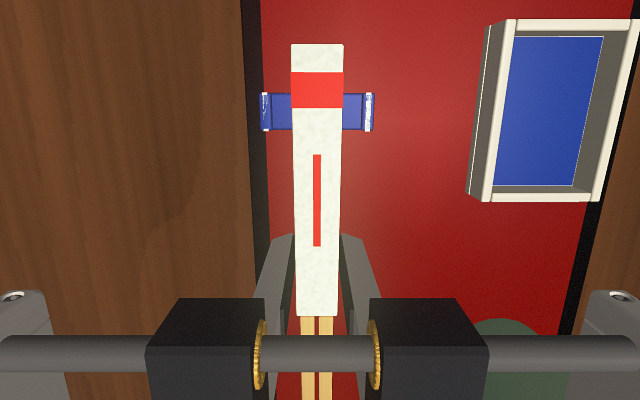

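Emit:
drive_tool:
  steps:
    - {"delta_pos": [0, 0, -1], "yaw": 0, "hand": 15}
    - {"delta_pos": [0, 0, 0], "yaw": 0, "hand": 15}
    - {"delta_pos": [0, 0, 0], "yaw": 0, "hand": 26}
    - {"delta_pos": [0, 0, 0], "yaw": 0, "hand": 30}
    - {"delta_pos": [0, 0, 0], "yaw": 0, "hand": 40}

```text
clock: 26.67
eef_pos: [433.9, -8.3, 29.0]
eef_rot: [-3.142, -0.0, 1.564]
wrist_force: [-0.2, 1.1, 0.3]
finger_gap: 33.6
```

Emit:
drive_tool:
  steps:
    - {"delta_pos": [0, 0, 0], "yaw": 0, "hand": 45}
    - {"delta_pos": [0, 0, 10], "yaw": 0, "hand": 45}
    - {"delta_pos": [0, 0, 30], "yaw": 0, "hand": 45}
    - {"delta_pos": [0, 0, 40], "yaw": 0, "hand": 45}
    - {"delta_pos": [0, 0, 40], "yaw": 0, "hand": 45}

```text
clock: 27.08
eef_pos: [433.1, -8.2, 150.9]
eef_rot: [-3.14, -0.0, 1.564]
wrist_force: [-0.5, 0.1, -0.3]
finger_gap: 45.0
```

Emit:
drive_tool:
  steps:
    - {"delta_pos": [0, -35, 20], "yaw": 0, "hand": 45}
    - {"delta_pos": [0, -40, 10], "yaw": 0, "hand": 45}
    - {"delta_pos": [0, -40, 0], "yaw": 0, "hand": 45}
    - {"delta_pos": [0, -40, 0], "yaw": 0, "hand": 45}
    - {"delta_pos": [0, -40, 0], "yaw": 0, "hand": 45}

```text
clock: 27.5
eef_pos: [433.5, -205.1, 180.3]
eef_rot: [3.14, 0.001, 1.564]
wrist_force: [0.2, 0.8, -0.2]
finger_gap: 45.3
```

Emit:
drive_tool:
  steps:
    - {"delta_pos": [0, -40, 0], "yaw": 0, "hand": 45}
    - {"delta_pos": [0, -40, 0], "yaw": 0, "hand": 45}
    - {"delta_pos": [0, -40, 0], "yaw": 0, "hand": 45}
    - {"delta_pos": [0, 0, 0], "yaw": 0, "hand": 45}
    - {"delta_pos": [0, 0, 0], "yaw": 0, "hand": 45}

```text
clock: 27.92
eef_pos: [433.3, -324.5, 179.2]
eef_rot: [-3.141, -0.0, 1.561]
wrist_force: [0.3, 0.1, -0.5]
finger_gap: 45.2
```

```bash
python3 - <<'E'
from h import *
s=manip.read_state();print(s['eef_pos'],s['wrist_force'])
c=snap('wrist','w12')
c=snap('scene','s12');f=c['frame'][:,:,::-1]
cv2.imwrite('pics/s12c.png',cv2.resize(f[150:300,220:420],None,fx=4,fy=4,interpolation=cv2.INTER_CUBIC))
t=snap('top','t12');f=t['frame'][:,:,::-1]
cv2.imwrite('pics/t12c.png',cv2.resize(f[70:230,250:410],None,fx=3.7,fy=3.7,interpolation=cv2.INTER_CUBIC))
for c,nm in ((t,'top'),(load('s12'),'scene')):
  P,ok=cloud(c);Z=P[...,2];print(nm)
  for n,x,y,r,lo,hi in [('cup',546,-83,45,75,95),('dish',547,66,60,19,35),('bottle',689,38,40,90,106),('can',689,131,45,92,110),('tooth',471,410,40,30,44),('vin',680,345,30,112,130)]:
    m=ok&(np.hypot(P[...,0]-x,P[...,1]-y)<r)&(Z>lo)&(Z<hi); print(n,rect(P,m) if m.sum()>5 else 0)
E
```

```text
[ 433.31433381 -324.54613929  179.24868575] [ 0.26566393  0.08712778 -0.46317093]
top
cup (array([543.2, -81.1,  61.3,  61.9,  89.5]), np.int64(135))
dish (array([5.452e+02, 6.480e+01, 5.920e+01, 8.390e+01, 3.000e-01]), np.int64(187))
bottle (array([688.1,  37.4,  42.9,  42.6,  72.5]), np.int64(229))
can (array([688.9, 131.8,  60.2,  60.4,  61.8]), np.int64(460))
tooth (array([471.3, 410.5,  39.5,  39.7,  63.9]), np.int64(108))
vin (array([681.8, 345.1,  26.4,  25.3,  25.5]), np.int64(101))
scene
cup (array([545.8, -82.1,  61. ,  62. ,  45.2]), np.int64(139))
dish (array([546.6,  65. ,  83.4,  63.6,  89.8]), np.int64(200))
bottle (array([692.3,  37.6,  39.1,  44.9,  90. ]), np.int64(240))
can (array([691.4, 131.6,  60. ,  59.6,  46.2]), np.int64(475))
tooth (array([474. , 410.8,  39. ,  41.3,  43.7]), np.int64(97))
vin (array([683.5, 345.4,  25. ,  27.7,  29.7]), np.int64(114))
```

View pics/t12c.png

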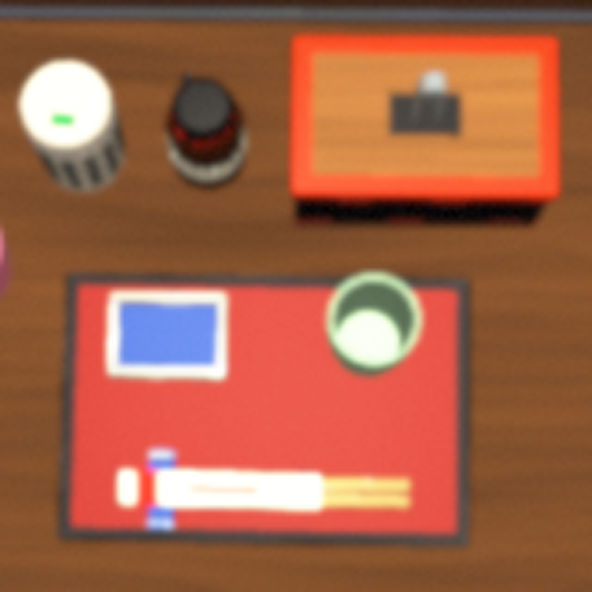

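View pics/s12c.png

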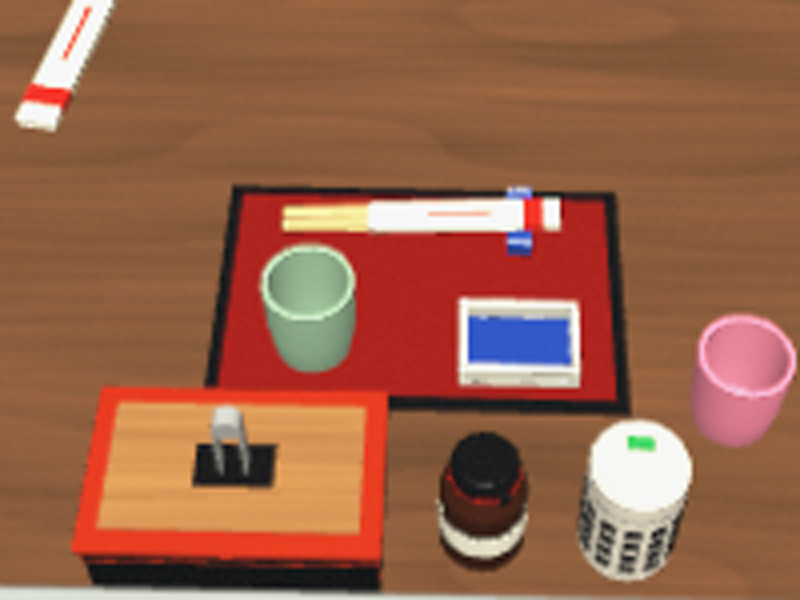

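```bash
python3 - <<'E'
from h import *
c=load('t12')
p=lambda u,v,z:pix(c,250+(u-1.35)/3.7,70+(v-1.35)/3.7,z)[:2]
a,b=p(116,487,22),p(411,492,13);m=(a+b)/2;print('chop',m,np.linalg.norm(a-b),np.degrees(np.arctan2(*(a-b)[::-1])))
print('rest',(p(162,450,18)+p(160,529,18))/2)
q=[p(64,276,5),p(470,280,5),p(468,545,5),p(59,538,5)];print('mat',np.mean(q,0))
for f in ('t12','s12'):
    d=load(f);P,ok=cloud(d);x,y,Z=P[...,0],P[...,1],P[...,2]
    k=ok&(abs(x-433)<8)&(y>-105)&(y<92)&(Z>5);k&=True
    print(f,'slope',np.degrees(np.arctan(np.polyfit(y[k],Z[k],1)[0])),np.polyval(np.polyfit(y[k],Z[k],1),[-8]))
E
```

```text
chop [434.25073177  -7.88226695] 212.71203943139238 89.82117145126624
rest [433.61033246  66.39137859]
mat [495.64699191  -7.91196573]
t12 slope 3.5752859034060505 [17.22585637]
s12 slope 3.706112406678097 [18.19907662]
```

All within tolerance: in the mat frame the chopsticks are about (−62, 0), the rest (−62, 74), the dish (50, 73) and the cup (49, −74), and the slope is about 3.6°. I'm handing in.

```bash
python3 -c "
from cell import manip
print(manip.read_state()['clock'],manip.sign_off())"
```

```text
the job is handed in; nothing more can be done
28.0667 None
```

The place mat is laid, the soy bottle is back in the condiment row, and the job was handed in at 28 s; sign-off reports no verdict. My last camera checks found everything within tolerance.

| Item | Measured, mm in the mat frame (far, left) | Target |
|---|---|---|
| Dish | about (50, 73), straight | (50, 75) |
| Cup | about (49, −74), upright | (50, −75) |
| Chopstick rest | about (−62, 74) | (−65, 75) |
| Chopsticks | about (−62, 0), sloping about 3.6° | (−65, 0), about 3.4° |

- **Chopsticks:** I used the smaller pair. The sleeve end lies on the rest between its lips, and the bare end is on the mat.
- **Soy bottle:** It stands upright at about y = 37.5, 94 mm from the canister and within about 2 mm of the line of box and canister. The midpoint of the gap is about 37.
- **Left alone:** The canister, toothpick holder and vinegar bottle read within about 1 mm of where they started in the overhead camera. The arm is clear of everything.

**Disagreements:** The overhead and scene cameras differ by 2 to 4 mm in x, and the wrist camera puts the mat centre about 2 mm farther out than the overhead one. All of that is inside the margins. No check failed.

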